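Zero the bench colorimeter with a trimming tool

ROBOT

A 7-joint arm with a two-finger parallel gripper is mounted at the origin on a cart in front of the work surface, level with it; the furniture and walls round the work are solid. World frame = base frame: x ahead of the robot, y to its left, z up, the work surface at z = 0. Lengths are in m, angles in rad, forces in N, time in s.
With the tool pointing down it reaches from about 0.4 to 0.85 m from the base axis. Payload 10.4 kg.
Tool frame: the origin (TCP) lies at the centre of the arm's flange, where the gripper is bolted on; the fingertips stand 173 mm ahead of it and the grasp point (between the pads) lies 155 mm ahead of it (manip.nose_length is the distance from the TCP to the fingertips, in m); z points along the fingers, x is the direction in which the jaws open and shut, and the axes are right-handed (so a half turn about z gives the same grasp; the last joint's range is limited). The gripper opens to 85 mm and grips with 20 to 120 N. Pads are 22 mm wide; open, the fingers measure 114 mm over their backs; the gripper's body (76 mm by 85 mm) begins 54 mm behind the grasp point. The pads swing forward as they close: fully open they stand 13 mm farther back than shut.
Start: joints at [-1.18, 0.332, -0.065, 1.46, 0.022, 1.35, -0.088], TCP at [0.251, 0.572, 0.405] pointing down, gripper open.
Joint ranges: [-2.6, 2.6], [-0.5, 2.12], [-1.47, 1.34], [0.16, 2.42], [-1.27, 4.41], [0.06, 2.06], [-2.6, 2.6]. Speed limits (rad/s): [2.22, 2.22, 2.79, 2.79, 3.14, 3.14, 3.14].

INTERFACE

Orientations are given as a unit quaternion [x, y, z, w].
In Python, from workcell import status, cams, order, manip gives the robot as it stands.
- The arm moves only by the tool servo_tool, never from a script. Its argument "motion" is a list that holds one entry, the list of rows, each a list of 6 numbers: the shift along the tool's x, y, z in units of 50 mm (1.0 is 50 mm), then the turn, a rotation vector about the tool's x, y, z in units of 5 degrees (1.0 is 5 degrees). In form: [[[x, y, z, ax, ay, az], ...]]. A call has 1 to 12 rows; each row shifts and turns the pose as measured when the row begins, along the tool's axes as they then stand; what a row does not reach is not made up. A row lasts 1/10 s, in which the tool goes at most 50 mm and 8.59 degrees, less where a joint would pass 70% of its speed; a pose out of reach is approached as far as the arm can. A call is refused whole if a number of a shift passes 1 or a number of a turn 1, either way. A call with a gripper value outside its range is refused whole. "jaw" is the closure in counts, from 0 (fully open) to 255 (shut), set as the call begins (left out, the last holds). The fingers move at their own pace and stop on an object; "force" is the grip in N (left out, the last holds). Time passes only in rows, so rows that do not move let the fingers close. It gives the time, the measured TCP pose, the force and the opening at its end, in the units of the state.
- status.get_obs(): the state, without advancing time (a new reading comes with each control period).
- cams.camera(name): name is "side" or "top" or "wrist"; returns a dict with "color" (384x512x3 uint8, red, green, blue), "vertical_fov" (degrees; the focal length in pixels is half the picture's height over the tangent of half this angle, whatever the lens; pixels are square), "cx", "cy" (the principal point, pixels), "extrinsics" (4x4, takes a point from camera to world coordinates). Camera axes: x right, y down, z forward; pixel columns grow to the right and rows downward; lengths in m; the calibration is good to about 2 mm. The wrist camera is an equidistant fisheye: a pixel r from the principal point sees the ray r / f radians off the axis. A picture is of the moment at which its call begins. There is no depth.
- order.hand_in(): hands the job in, once; it reports no verdict.
The state is a dict: "clock": time; "joint_pos": joint angles; "joint_velocities": joint speeds; "tau": joint torques, N m; "position": TCP position; "ee_rot": TCP orientation; "ft_force": force on the tool from outside, world axes, zero at the start; "torque": the same for the moment, N m; "grip_width": opening from 0.0 (shut) to 1.0 (fully open).
Only numpy, scipy, OpenCV 4.12 (cv2) and the standard library are available. Lean on these libraries where they do the work, as an engineer would, in place of code of your own. Each camera call takes 0.05 s, during which the arm holds its last target.

TASK

Zero the bench colorimeter: take the plastic trimming tool out of its stand, put it into the steel guide bush on the instrument's deck and, pressing only lightly, feel for the trimmer's hidden slot until the blade is fully seated in it. Turn the trimmer with it until the needle lies on the thick zero mark in the middle of the scale. Then put the tool back upright in the bore it came from, down to its flange, leaving the needle on zero and the marker, timer and sample pot where they are.

Things in the scene. Friction and masses are not known exactly. Their poses are not given: they have to be found in the camera images.
- tool_grip (a point): Centre of the handle of the white plastic trimming tool, a flat-bladed driver 112 mm long (30 g) standing blade down in the middle bore of the stand. 80 mm above the blade's tip; z up the tool, x along the blade's width. Handle square, 14 x 14 mm, faces along x and y, 52 to 108 mm above the tip, on a round flange 21 mm across and 4 mm thick, 48 mm above the tip.
- tool_tip (a point): Middle of the end of the tool's blade, 80 mm below tool_grip on the tool's axis; same axes. The blade is 9 mm wide (x), 2 mm thick (y) and 8 mm long; above it the shank is round, 9 mm in diameter, up to the flange.
- stand_bore (a point): Mouth of the middle bore of the tool stand, a fixed grey drilled block 92 x 44 x 58 mm. On the bore's axis at the top face (58 mm above the bench), z up, x along the block. Bore 12 mm in diameter, 53 mm deep; the stored tool's flange rests on the block's top, its tip 48 mm below it. The two outer bores (30 mm either side) are too slim for the tool.
- colorimeter: Fixed bench instrument, white case 200 mm deep (x) x 240 mm wide (y), deck 50 mm up, sloping needle meter at the back left (122 mm up, nothing higher), round black light cap back right (85 mm up). Origin under the case's centre, x away from the operator, y left, z up. Case, bush and trimmer are delicate: never push the tool on them with more than 20 N in all; 3 to 6 N is plenty.
- bush_mouth (a point): Centre of the mouth of the trimmer's steel guide bush, an upright tube at the front right of the deck: bore 11.5 mm in diameter, its top 6 mm flared open to 19.5 mm. The point lies on the axis at the rim, 72.5 mm above the bench; z up.
- trimmer_seat (a point): On the bush's axis 13.5 mm below its mouth: middle of the upper face of the white plastic trimmer at rest. Its slot runs right across, 3.6 mm wide, 6 mm deep, at any angle; no reading tells which. A spring (1.5 N, plus 2.5 N per mm) lets the trimmer sink 1.5 mm under a blade standing on its face, then stops hard. A blade fully seated in the slot stands 5 to 7.5 mm below this point.
- needle (a joint): Angle of the meter's needle (rad): 0 on the thick zero mark at mid scale, positive to the left seen from the front, ends +-0.95; a division is 0.1. Starts 0.3 to 0.7. Moves half as far as the trimmer; clockwise from above lowers it. A blade off the slot skates without turning the trimmer; in it there is 0.2 rad of play either way, friction 0.02 N m; it stays where left.
- zero_mark (a point): Inner end of the thick zero mark (4 x 12 mm) on the meter's card, where the tip of the 70 mm needle should point. x points up the sloping scale, y to its left, z out of it.
- marker: Black marker pen lying to the right of the instrument, 132 x 12 x 13 mm; origin under its middle, x along it. A bystander.
- timer: Bench timer, 62 x 62 x 38 mm, white with a round knob; origin under its middle. A bystander.
- sample_pot: White lidded sample pot, 37 mm across, 42 mm tall; origin under its middle. A bystander.
Not all that is in view belongs to the job. There is more than one size of the part that bears tool_grip; the job needs the middle-sized.

How it is judged:
On the way, in this order (a step that is already met when the one before it is completed fails the run):
1. the tool is lifted clear of its stand (z of tool_tip in the frame of stand_bore above 0.01 m), for 0.05 s.
2. the blade is seated in the trimmer's slot (horizontal distance between tool_tip and trimmer_seat below 0.004 m and z of tool_tip in the frame of trimmer_seat between -0.012 and -0.0048 m), for 0.1 s.
3. the needle stands on the zero mark (value of joint needle between -0.06 and 0.06 rad), for 0.2 s.
At the end, for the whole second after the job is handed in: The needle is within 0.06 rad (about 4 mm at its tip) of the zero mark; the tool stands in the stand's middle bore, tip at least 46 mm below the mouth (flange down on the block) and within 5 mm of the axis, upright within 0.12 rad, released and still (all of step 3 and horizontal distance between tool_tip and stand_bore below 0.005 m and z of tool_tip in the frame of stand_bore below -0.046 m and angle between tool_tip's own z axis and vertical below 0.12 rad and linear speed of trim_tool below 0.02 m/s); the robot touches nothing.
It fails at once if the tool presses on the instrument with more than 20 N (contact force between trim_tool and colorimeter above 20 N).
It fails at once if a bystander is shifted (distance of any of marker, timer, sample_pot from where it was at the start of the episode above 0.02 m).
It also fails if it takes over 72 s, if anything falls off the work surface, if the arm or the gripper's body presses on something with over 40 N, if the wrist force passes 120 N, or if a joint passes its speed limit or range.

## Working session

There is one attempt and no reset: what is moved stays moved. The work goes in short steps, Python scripts to look and compute and a tool call to move; the robot and the scene stay as the last step left them, time stands still between calls to the robot, and variables do not carry over. Pictures are saved under pics/ and viewed, and the job is handed in when it is done.

Besides the shell and the picture viewer there is one more tool, called after "Emit:" by a JSON object that holds its "name" and its "arguments". servo_tool: Moves the arm, as the interface text tells. Its arguments: {"type":"object","properties":{"motion":{"type":"array","items":{"type":"array","items":{"type":"array","items":{"type":"number"}}}},"jaw":{"type":"number"},"force":{"type":"number"}},"required":["motion"]}

```bash
ls; mkdir -p pics
cat > h.py <<'E'
import numpy as np,cv2
from workcell import status,cams,order,manip
from scipy.spatial.transform import Rotation as R
def snap(n,f):
    c=cams.camera(n); cv2.imwrite(f'pics/{f}.png',c['color'][:,:,::-1]); np.save(f'pics/{f}.npy',{k:c[k] for k in c},allow_pickle=True); return c
def load(f): return np.load(f'pics/{f}.npy',allow_pickle=True).item()
def crop(f,x0,y0,x1,y1,s):
    c=load(f)['color'][y0:y1,x0:x1,::-1]; cv2.imwrite(f'pics/{f}_c{x0}_{y0}.png',cv2.resize(c,None,fx=s,fy=s,interpolation=cv2.INTER_CUBIC))
def ray(c,u,v):
    f=192/np.tan(np.radians(c['vertical_fov'])/2); E=c['extrinsics']
    d=np.array([(u-c['cx'])/f,(v-c['cy'])/f,1.]); 
    if c.get('fish'):
        r=np.hypot(d[0],d[1]); d=np.array([d[0]/r*np.sin(r),d[1]/r*np.sin(r),np.cos(r)])
    d=E[:3,:3]@d; return E[:3,3],d/np.linalg.norm(d)
def at_z(c,u,v,z):
    o,d=ray(c,u,v); return o+d*(z-o[2])/d[2]
def proj(c,p):
    f=192/np.tan(np.radians(c['vertical_fov'])/2); E=c['extrinsics']
    q=E[:3,:3].T@(np.array(p)-E[:3,3])
    if c.get('fish'):
        r=np.hypot(q[0],q[1]); th=np.arctan2(r,q[2]); return np.array([c['cx']+f*th*q[0]/r,c['cy']+f*th*q[1]/r])
    return np.array([c['cx']+f*q[0]/q[2],c['cy']+f*q[1]/q[2]])
def tri(*l):
    A=0;b=0
    for c,u,v in l:
        o,d=ray(c,u,v); P=np.eye(3)-np.outer(d,d); A=A+P; b=b+P@o
    return np.linalg.solve(A,b)
E
python3 - <<'E'
from h import *
for n in ['side','top','wrist']:
    c=snap(n,n+'0'); print(n,c['vertical_fov'],c['cx'],c['cy'],np.round(c['extrinsics'],3).tolist())
    cv2.imwrite(f'pics/{n}0b.png',cv2.resize(c['color'][:,:,::-1],(800,600),interpolation=cv2.INTER_CUBIC))
o=status.get_obs();print({k:np.round(v,4).tolist() for k,v in o.items()})
E
```

```text
pics
side 49.00520979220553 255.6332051716023 195.59383893832114 [[-0.977, 0.112, -0.181, 0.75], [0.213, 0.524, -0.825, 0.906], [0.002, -0.845, -0.535, 0.724], [0.0, 0.0, 0.0, 1.0]]
top 57.46153754315421 255.527981684978 187.85683105139861 [[-0.105, -0.971, 0.215, 0.331], [-0.994, 0.102, -0.026, -0.016], [0.004, -0.217, -0.976, 0.982], [0.0, 0.0, 0.0, 1.0]]
wrist 65.70646984690485 247.39720511838848 188.8223418871947 [[0.402, 0.878, 0.26, 0.185], [0.916, -0.385, -0.116, 0.601], [-0.002, 0.284, -0.959, 0.374], [0.0, 0.0, 0.0, 1.0]]
{'clock': 0.15, 'joint_pos': [-1.1796, 0.3327, -0.0647, 1.4607, 0.0216, 1.3499, -0.0885], 'joint_velocities': [0.0015, -0.0017, 0.001, -0.0043, 0.0013, -0.001, -0.0015], 'tau': [0.0009, -62.5837, 0.0491, -39.185, 0.0161, 0.0076, -0.0], 'position': [0.2513, 0.5722, 0.4041], 'ee_rot': [0.8373, 0.5468, -0.0004, 0.0003], 'ft_force': [-0.0333, 0.1066, 0.4293], 'torque': [0.0293, 0.078, 0.0131], 'grip_width': 0.999}
```

View pics/side0b.png

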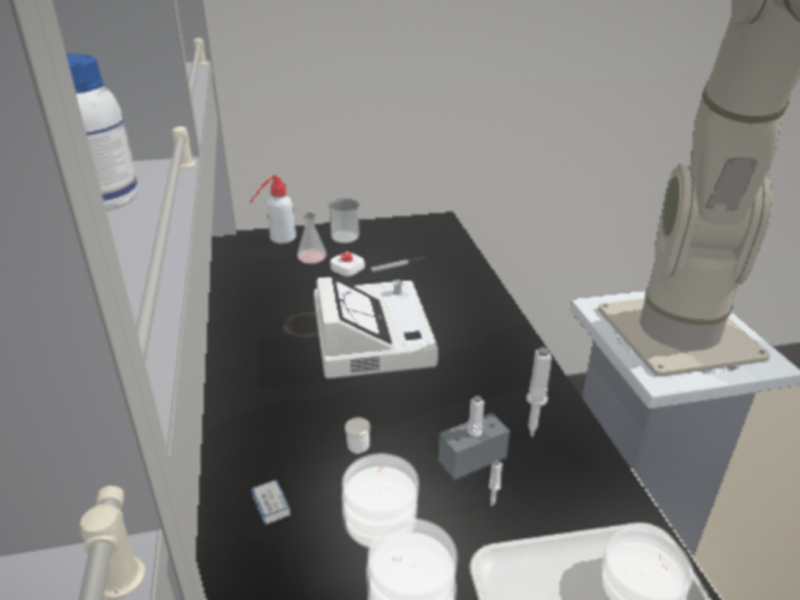

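View pics/top0b.png

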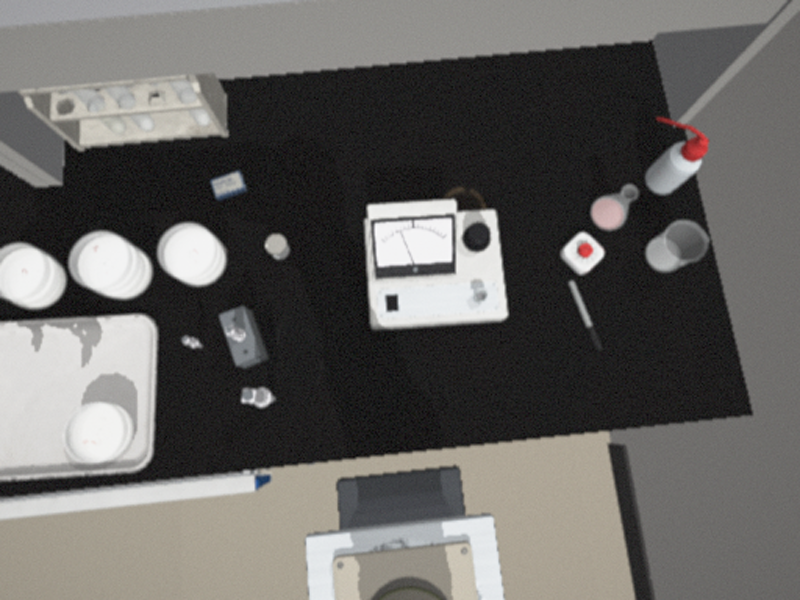

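View pics/wrist0b.png

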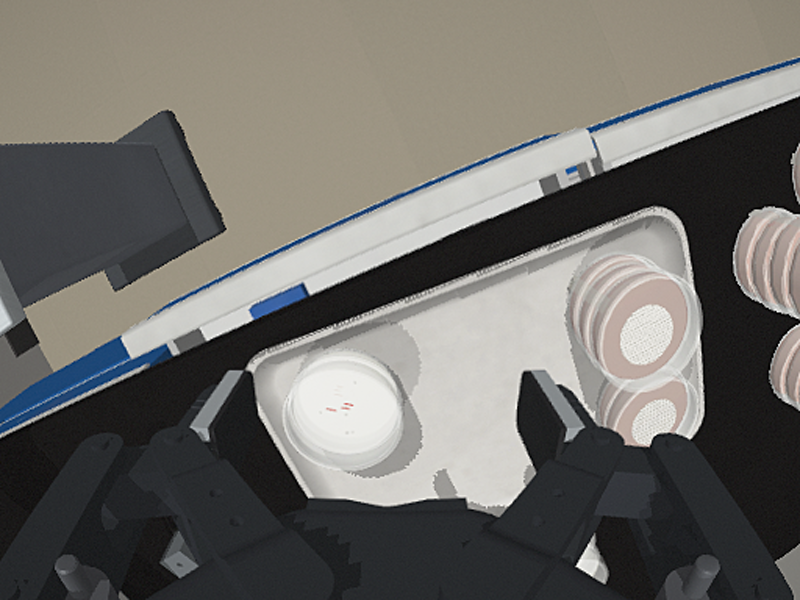

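The tool could be any of three in the side view (800x600 picture): the one in the stand at (475,415), a larger one at (538,390), or a smaller one at (495,480). The stand one fits the description, being middle-sized and in the middle bore. Next I'll look at close crops.

Run:
```python
from h import *
crop('side0',270,215,370,335,6)
crop('top0',110,170,190,270,7)
crop('top0',225,120,335,215,7)
crop('side0',190,170,290,245,7)
```

```text
(no output)
```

View pics/side0_c270_215.png

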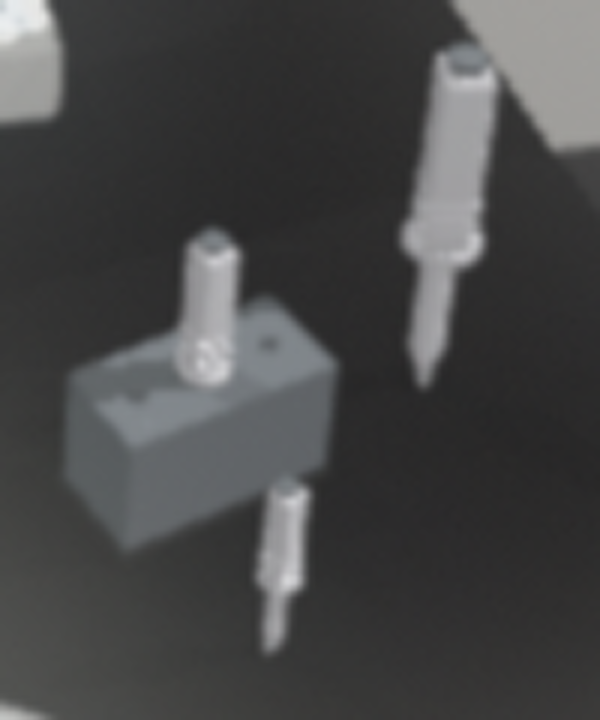

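View pics/top0_c110_170.png

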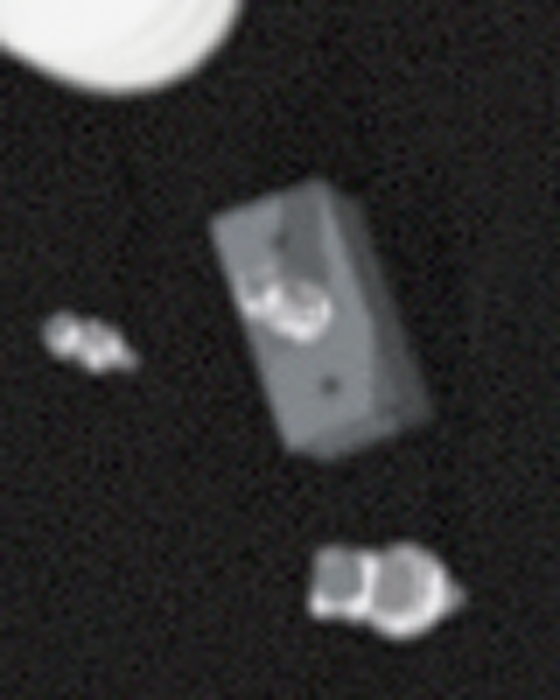

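View pics/top0_c225_120.png

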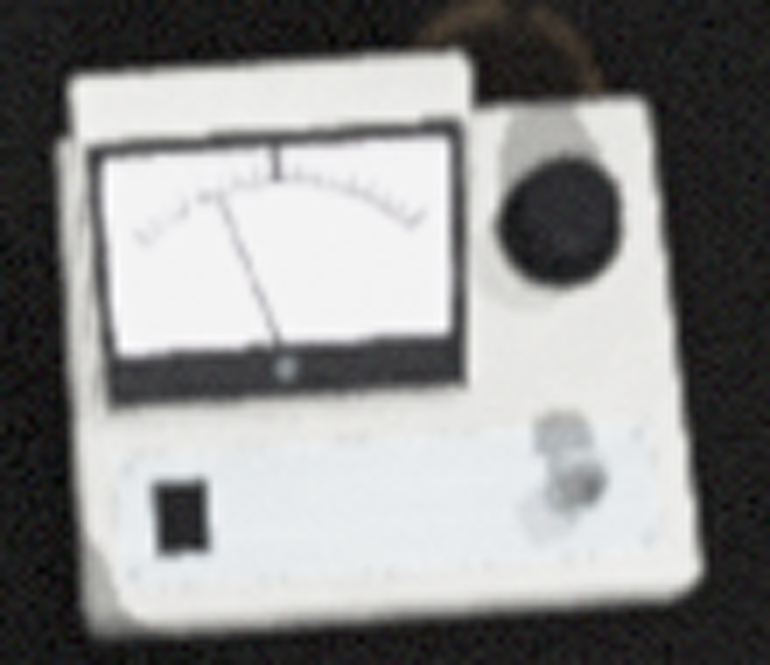

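View pics/side0_c190_170.png

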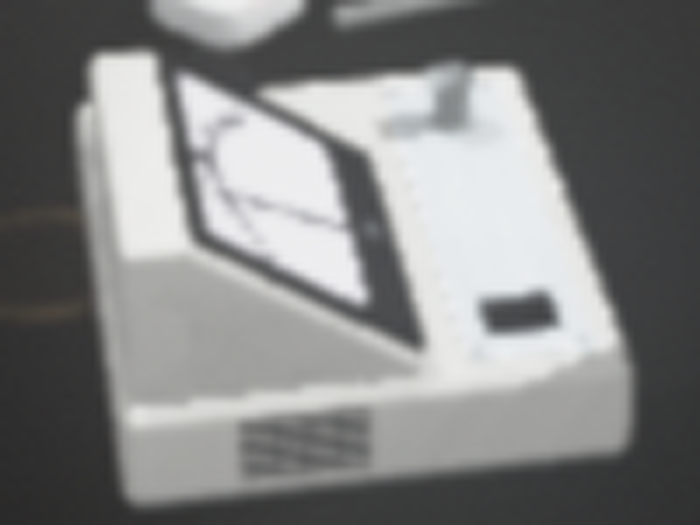

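Run:
```python
from h import *
t=load('top0');s=load('side0')
T=lambda x,y:(110+(x+.5)/7-.5,170+(y+.5)/7-.5)
S=lambda x,y:(270+(x+.5)/6-.5,215+(y+.5)/6-.5)
for n,a,b in [('b1',(283,240),(138,398)),('b2',(332,386),(268,343))]:
    print(n,at_z(t,*T(*a),.058),at_z(s,*S(*b),.058),tri((t,*T(*a)),(s,*S(*b))))
print('corners', [at_z(t,*T(*a),.058).round(4) for a in [(213,218),(320,180),(290,450)]],[at_z(s,*S(*a),.058).round(4) for a in [(68,375),(133,445),(338,365),(268,298)]])
# tool top z=.122: 
print('tooltop',at_z(s,*S(212,242),.122),at_z(t,*T(262,290),.122), tri((t,*T(262,290)),(s,*S(212,242))))
print('big', tri((t,*T(340,580)),(s,*S(467,60))),'small',tri((t,*T(62,328)),(s,*S(290,487))), at_z(s,*S(425,385),0),at_z(s,*S(270,650),0))
T2=lambda x,y:(225+(x+.5)/7-.5,120+(y+.5)/7-.5)
S2=lambda x,y:(190+(x+.5)/7-.5,170+(y+.5)/7-.5)
print('bush',at_z(t,*T2(588,482),.0725),at_z(s,*S2(455,73),.0725),tri((t,*T2(588,482)),(s,*S2(455,73))))
print('bushbase',at_z(t,*T2(556,500),.05))
print('pivot',tri((t,*T2(287,369)),(s,*S2(372,230))),'zero',tri((t,*T2(277,180)),(s,*S2(210,158))),'needletip',tri((t,*T2(222,200)),(s,*S2(240,192))))
print('case front', at_z(t,*T2(95,635),0.0),at_z(t,*T2(690,600),0.05),at_z(t,*T2(650,97),.05))
print('timer?',at_z(t,583/800*512,253/600*384,.038),'pot',at_z(t,277*.64,246*.64,.042),'marker',at_z(t,573*.64,283*.64,.01),at_z(t,600*.64,347*.64,.01))
```

```text
b1 [0.52068403 0.24482562 0.058     ] [0.52012195 0.24604066 0.058     ] [0.52034869 0.2451877  0.05737612]
b2 [0.46286516 0.22870933 0.058     ] [0.46289645 0.2278658  0.058     ] [0.46295953 0.22849252 0.05853642]
corners [array([0.532 , 0.2711, 0.058 ]), array([0.5426, 0.2298, 0.058 ]), array([0.4405, 0.2454, 0.058 ])] [array([0.5424, 0.2287, 0.058 ]), array([0.5288, 0.269 , 0.058 ]), array([0.4409, 0.245 , 0.058 ]), array([0.4545, 0.2035, 0.058 ])]
tooltop [0.49292588 0.23785101 0.122     ] [0.49037376 0.23489891 0.122     ] [0.49136159 0.23539132 0.11954611]
big [0.38379927 0.20168771 0.16124685] small [0.49029529 0.3212912  0.08103595] [0.38335014 0.20603112 0.        ] [0.49020609 0.32293599 0.        ]
bush [ 0.51541962 -0.18024932  0.0725    ] [ 0.5140407  -0.18550935  0.0725    ] [ 0.51501431 -0.17975782  0.07580811]
bushbase [ 0.51416659 -0.17094685  0.05      ]
pivot [ 0.5723497  -0.07160562  0.0711962 ] zero [ 0.63535741 -0.07374257  0.1119788 ] needletip [ 0.62863952 -0.05195472  0.10959771]
case front [0.48806329 0.01386919 0.        ] [ 0.46970267 -0.21704756  0.05      ] [ 0.67511255 -0.23113181  0.05      ]
timer? [ 0.57912527 -0.37759965  0.038     ] pot [0.64806095 0.16809963 0.042     ] marker [ 0.53194974 -0.35996524  0.01      ] [ 0.41097524 -0.38755516  0.01      ]
```

The stand's bores triangulate to heights of 57–58 mm, against the 58 mm given. That puts the middle bore at about (0.492, 0.237). The extra tools stand at (0.384,0.203), large and 0.16 m tall, and (0.490,0.321), small. I'll move above the stand for a wrist view.

Emit:
{"name": "servo_tool", "arguments": {"motion": [[[-0.5, 0.85, 0, 0, 0, 0], [-0.5, 0.85, 0, 0, 0, 0], [-0.5, 0.85, 0, 0, 0, 0], [-0.5, 0.85, 0, 0, 0, 0], [-0.5, 0.85, 0, 0, 0, 0], [-0.5, 0.85, 0, 0, 0, 0], [-0.5, 0.85, 0, 0, 0, 0], [-0.5, 0.85, 0, 0, 0, 0], [0, 0, 0, 0, 0, 0]]], "jaw": 0}}

```text
clock: 1.05
position: [0.4856, 0.2449, 0.4008]
ee_rot: [0.836, 0.549, -0.002, 0.0]
ft_force: [0.1, 0.3, -0.3]
grip_width: 1.004
```

```bash
cat >> h.py <<'E'
def st():
    o=status.get_obs(); Rm=R.from_quat(o['ee_rot']).as_matrix(); p=np.array(o['position'])
    x=Rm[:,0]; print('t',round(o['clock'],2),'p',p.round(4),'yaw',np.degrees(np.arctan2(x[1],x[0])).round(2),'zax',Rm[:,2].round(4),'F',np.round(o['ft_force'],2),'M',np.round(o['torque'],3),'w',round(o['grip_width'],3),'q',np.round(o['joint_pos'],3))
    return o,Rm,p
def need(target,yaw):
    o,Rm,p=st(); d=Rm.T@(np.array(target)-p); print('shift units',(d/.05).round(3))
    c,s=np.cos(np.radians(yaw)),np.sin(np.radians(yaw)); Rt=np.array([[c,s,0],[s,-c,0],[0,0,-1]])
    print('turn units',(np.degrees(R.from_matrix(Rm.T@Rt).as_rotvec())/5).round(3))
E
python3 - <<'E'
from h import *
st(); c=snap('wrist','w1')
cv2.imwrite(f'pics/w1b.png',cv2.resize(c['color'][:,:,::-1],(800,600),interpolation=cv2.INTER_CUBIC))
E
```

```text
t 1.05 p [0.4856 0.2449 0.4008] yaw 66.53 zax [-0.0037 -0.0034 -1.    ] F [ 0.09  0.31 -0.34] M [ 0.04   0.027 -0.056] w 1.004 q [-0.72   0.154  0.188  1.692 -0.028  1.304  0.635]
```

View pics/w1b.png

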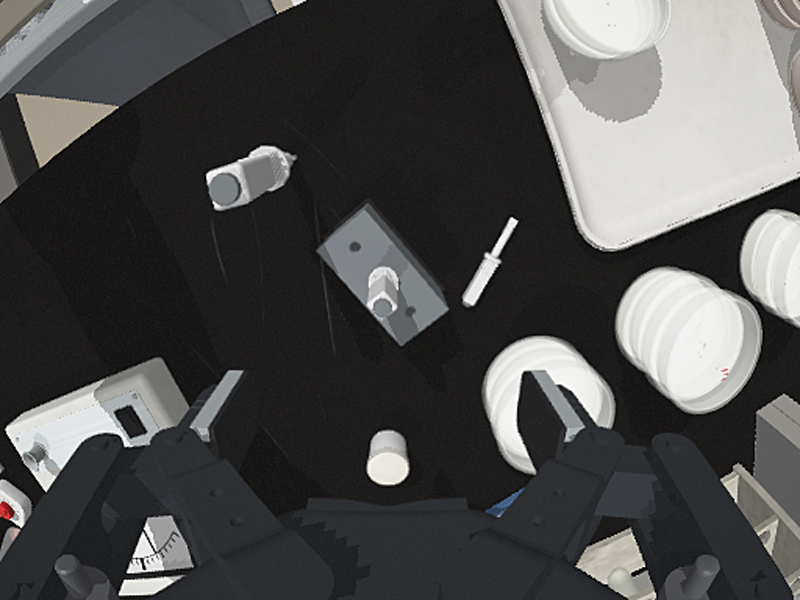

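Run:
```python
from h import *
c=load('w1'); c['fish']=1
crop('w1',195,120,295,225,6)
for z,p in [(.058,(.4917,.2368,.058)),(.122,(.4917,.2368,.122))]:
    print(proj(c,p), ((proj(c,p)-[195,120])*6))
```

```text
[244.93510911 179.09082997] [299.61065466 354.54497981]
[244.00369835 197.32459815] [294.02219008 463.94758887]
```

View pics/w1_c195_120.png

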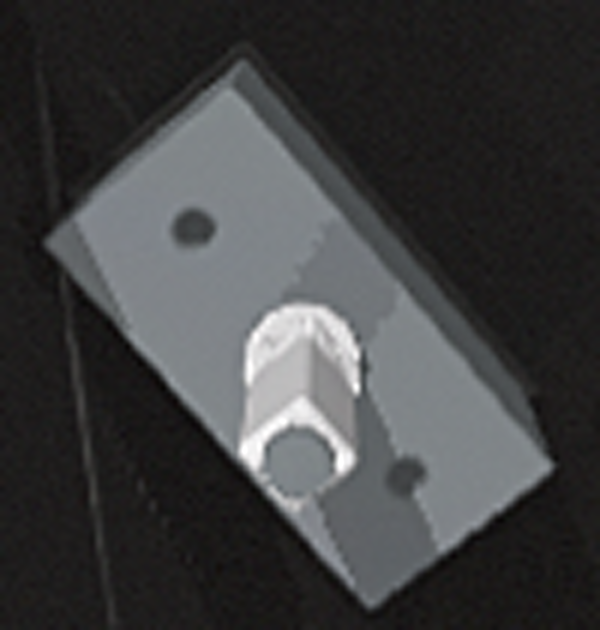

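Run:
```python
from h import *
c=load('w1'); c['fish']=1
W=lambda x,y:(195+(x+.5)/6-.5,120+(y+.5)/6-.5)
P=[at_z(c,*W(*a),.118)[:2] for a in [(242,456),(301,402),(355,460),(298,507)]]
print(np.round(P,4)); 
for i,j in [(0,2),(1,3)]:
    d=P[j]-P[i];print(np.hypot(*d),np.degrees(np.arctan2(d[1],d[0])))
for i in range(4):
    d=P[(i+1)%4]-P[i];print('edge',np.hypot(*d),np.degrees(np.arctan2(d[1],d[0])))
print('disc',at_z(c,*W(298,462),.122))
for a in [(194,228),(405,477)]: print(at_z(c,*W(*a),.058))
st()
```

```text
[[0.4882 0.2294]
 [0.484  0.2408]
 [0.4954 0.2446]
 [0.4988 0.2339]]
0.01684195885337375 64.53248301307707
0.01641232059358436 -25.162550589773574
edge 0.01215765713714103 110.11355202679384
edge 0.0120349137569877 18.351871277924367
edge 0.011301271125570432 -72.32081774829027
edge 0.011559875872087254 -157.42430299179097
disc [0.49115738 0.23727403 0.122     ]
[0.46221863 0.22860995 0.058     ]
[0.52022878 0.24511043 0.058     ]
t 1.1 p [0.4839 0.2479 0.4007] yaw 66.73 zax [-0.0048 -0.0021 -1.    ] F [-0.44  0.42  0.08] M [0.033 0.024 0.012] w 1.001 q [-0.722  0.153  0.184  1.692 -0.03   1.304  0.632]
```

Run:
```python
from h import *
need([.4915,.237,.36],109.7)
```

```text
t 1.1 p [0.4839 0.2479 0.4007] yaw 66.73 zax [-0.0048 -0.0021 -1.    ] F [-0.44  0.42  0.08] M [0.033 0.024 0.012] w 1.001 q [-0.722  0.153  0.184  1.692 -0.03   1.304  0.632]
shift units [-0.137  0.229  0.814]
turn units [-0.056  0.026 -8.595]
```

Emit:
{"name": "servo_tool", "arguments": {"motion": [[[0, 0, 0.15, 0, 0, -0.95], [0, 0, 0.15, 0, 0, -0.95], [0, 0, 0.15, 0, 0, -0.95], [0, 0, 0.15, 0, 0, -0.95], [0, 0, 0.1, 0, 0, -0.95], [0, 0, 0.1, 0, 0, -0.95], [0, 0, 0, 0, 0, -0.95], [0, 0, 0, 0, 0, -0.95], [0, 0, 0, 0, 0, -0.95], [0, 0, 0, 0, 0, 0]]]}}

```text
clock: 2.1
position: [0.4766, 0.2587, 0.3567]
ee_rot: [0.559, 0.829, -0.004, -0.004]
ft_force: [-0.3, -0.1, 0.3]
grip_width: 1.003
```

Run:
```python
from h import *
need([.4915,.237,.36],109.7)
c=snap('wrist','w2');c['fish']=1
cv2.imwrite(f'pics/w2b.png',cv2.resize(c['color'][:,:,::-1],(800,600),interpolation=cv2.INTER_CUBIC))
print(proj(c,(.4915,.237,.122))*1.5625)
need([.4915,.237,.25],109.7)
```

```text
t 2.1 p [0.4766 0.2587 0.3567] yaw 112.01 zax [-0.0112 -0.001  -0.9999] F [-0.27 -0.13  0.3 ] M [-0.03  -0.004  0.029] w 1.003 q [-0.675  0.185  0.107  1.749 -0.026  1.219  1.394]
shift units [-0.514  0.113 -0.07 ]
turn units [-0.124 -0.035  0.463]
[332.06605752 336.03766382]
t 2.15 p [0.4766 0.2588 0.3567] yaw 111.86 zax [-0.0113 -0.001  -0.9999] F [-0.32  0.79 -0.08] M [ 0.027  0.022 -0.001] w 1.0 q [-0.676  0.185  0.107  1.749 -0.027  1.219  1.392]
shift units [-0.523  0.138  2.13 ]
turn units [-0.125 -0.036  0.433]
```

View pics/w2b.png

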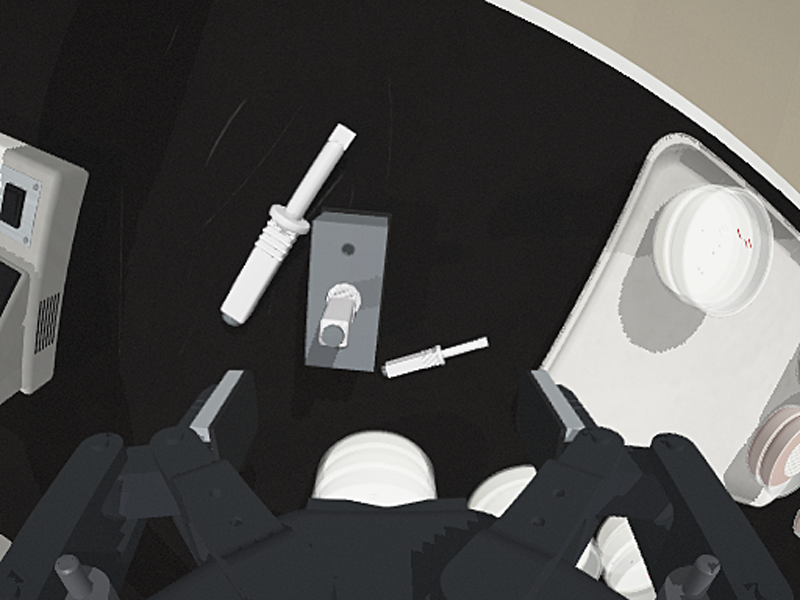

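Emit:
{"name": "servo_tool", "arguments": {"motion": [[[-0.2, 0.05, 0, -0.06, 0, 0.2], [-0.2, 0.05, 0, -0.06, 0, 0.2], [-0.15, 0.05, 0, 0, 0, 0.1], [0, 0, 0.2, 0, 0, 0], [0, 0, 0.3, 0, 0, 0], [0, 0, 0.3, 0, 0, 0], [0, 0, 0, 0, 0, 0]]]}}

```text
clock: 2.85
position: [0.4949, 0.2331, 0.3136]
ee_rot: [0.583, 0.812, 0.001, -0.001]
ft_force: [-0.3, -0.9, -1.0]
grip_width: 0.999
```

Run:
```python
from h import *
need([.4915,.237,.25],109.7)
```

```text
t 2.85 p [0.4949 0.2331 0.3136] yaw 108.62 zax [-5.0e-04  2.9e-03 -1.0e+00] F [-0.32 -0.95 -1.05] M [-0.03  -0.014  0.013] w 0.999 q [-0.64   0.23   0.133  1.792 -0.037  1.121  1.402]
shift units [ 0.092 -0.041  1.272]
turn units [ 0.006 -0.034 -0.216]
```

Emit:
{"name": "servo_tool", "arguments": {"motion": [[[0.08, -0.03, 0.2, 0, 0, -0.2], [0, 0, 0.2, 0, 0, 0], [0, 0, 0.2, 0, 0, 0], [0, 0, 0.2, 0, 0, 0], [0, 0, 0.15, 0, 0, 0], [0, 0, 0.1, 0, 0, 0], [0, 0, 0, 0, 0, 0], [0, 0, 0, 0, 0, 0]]]}}

```text
clock: 3.65
position: [0.4921, 0.2371, 0.2568]
ee_rot: [0.576, 0.818, 0.001, -0.001]
ft_force: [0.4, -0.0, -0.1]
grip_width: 1.001
```

Run:
```python
from h import *
need([.4915,.237,.25],109.7)
c=snap('wrist','w3');c['fish']=1
cv2.imwrite(f'pics/w3b.png',cv2.resize(c['color'][:,:,::-1],(800,600),interpolation=cv2.INTER_CUBIC))
print(proj(c,(.4915,.237,.122))*1.5625)
```

```text
t 3.65 p [0.4921 0.2371 0.2568] yaw 109.69 zax [-5.0e-04  3.2e-03 -1.0e+00] F [ 0.41 -0.01 -0.13] M [-0.028  0.022 -0.037] w 1.001 q [-0.639  0.292  0.124  1.846 -0.046  1.005  1.418]
shift units [ 0.001 -0.012  0.136]
turn units [ 0.007 -0.036 -0.003]
[387.44111002 440.94118445]
```

View pics/w3b.png

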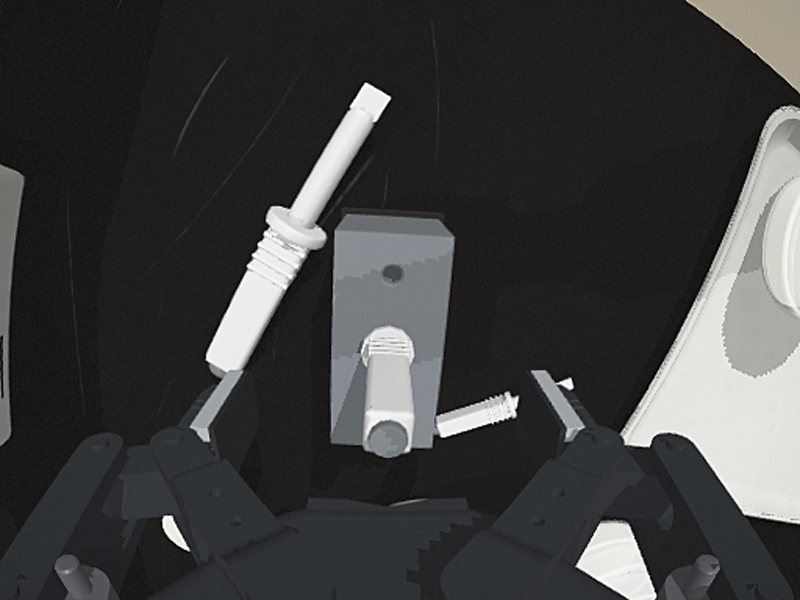

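Run:
```python
from h import *
for f in ['w1','w2','w3']:
    c=load(f);c['fish']=1
    print(f,c['extrinsics'][:3,3],[(proj(c,p)*1.5625).round() for p in [(.384,.2017,.161),(.383,.206,0),(.490,.3212,.081),(.490,.323,0)]])
def px(c,a):return (c,a[0]/1.5625,a[1]/1.5625)
W=[]
for f in ['w1','w2','w3']:
    c=load(f);c['fish']=1;W.append(c)
print(tri(px(W[0],(225,190)),px(W[1],(233,318)),px(W[2],(222,370))), tri(px(W[0],(292,158)),px(W[1],(345,130)),px(W[2],(375,95))))
print('small',tri(px(W[0],(470,303)),px(W[1],(388,372)),px(W[2],(440,430))), tri(px(W[0],(513,220)),px(W[1],(486,343))))
```

```text
w1 [0.4189904  0.2728984  0.37095213] [array([219., 160.]), array([294., 156.]), array([502., 236.]), array([480., 220.])]
w2 [0.40909413 0.23090389 0.32741306] [array([335.,  73.]), array([366., 119.]), array([476., 359.]), array([459., 316.])]
w3 [0.42383896 0.2121933  0.2267182 ] [array([409., -98.]), array([402.,  79.]), array([587., 429.]), array([534., 351.])]
[0.41435359 0.22522286 0.26794313] [ 0.38835748  0.19435718 -0.03532023]
small [0.55003796 0.28982363 0.00600163] [0.49576938 0.34399917 0.02214058]
```

Run:
```python
from h import *
for f,l in [('w2',[(233,318),(290,220),(345,130),(388,372),(486,343)]),('w3',[(222,370),(298,228),(372,100),(440,430),(568,385)])]:
    c=load(f);c['fish']=1
    print(f,[at_z(c,a/1.5625,b/1.5625,.01)[:2].round(3) for a,b in l])
```

```text
w2 [array([0.552, 0.166]), array([0.467, 0.183]), array([0.396, 0.196]), array([0.548, 0.289]), array([0.499, 0.349])]
w3 [array([0.554, 0.165]), array([0.467, 0.184]), array([0.399, 0.197]), array([0.548, 0.289]), array([0.499, 0.347])]
```

The two spare tools were free-standing and have toppled since the first pictures. They now lie flat on the bench with their middles near (0.47,0.18) and (0.52,0.32), out of the way. The stand tool's top is at (388,438), against a predicted (387,441), so I'll descend and grip.

Emit:
{"name": "servo_tool", "arguments": {"motion": [[[0, 0, 0.07, 0, 0, 0], [0, 0, 0.05, 0, 0, 0], [0, 0, 0, 0, 0, 0], [0, 0, 0, 0, 0, 0]]]}}

```text
clock: 4.1
position: [0.4924, 0.2372, 0.2513]
ee_rot: [0.576, 0.818, 0.002, -0.001]
ft_force: [0.8, 0.1, 0.2]
grip_width: 1.001
```

Emit:
{"name": "servo_tool", "arguments": {"motion": [[[0, 0, 0, 0, 0, 0], [0, 0, 0, 0, 0, 0], [0, 0, 0, 0, 0, 0], [0, 0, 0, 0, 0, 0], [0, 0, 0, 0, 0, 0], [0, 0, 0, 0, 0, 0], [0, 0, 0, 0, 0, 0], [0, 0, 0, 0, 0, 0], [0, 0, 0, 0, 0, 0], [0, 0, 0, 0, 0, 0]]], "jaw": 255, "force": 60}}

```text
clock: 5.1
position: [0.4925, 0.2374, 0.2518]
ee_rot: [0.576, 0.818, 0.002, -0.001]
ft_force: [0.0, 0.5, 1.5]
grip_width: 0.155
```

Run:
```python
from h import *
c=snap('wrist','w4')
st()
cv2.imwrite(f'pics/w4b.png',cv2.resize(c['color'][:,:,::-1],(800,600),interpolation=cv2.INTER_CUBIC))
```

```text
t 5.15 p [0.4925 0.2374 0.2518] yaw 109.69 zax [ 0.0018  0.0046 -1.    ] F [-0.1  -0.08  0.4 ] M [-0.014  0.021 -0.032] w 0.155 q [-0.638  0.298  0.123  1.85  -0.047  0.993  1.419]
```

View pics/w4b.png

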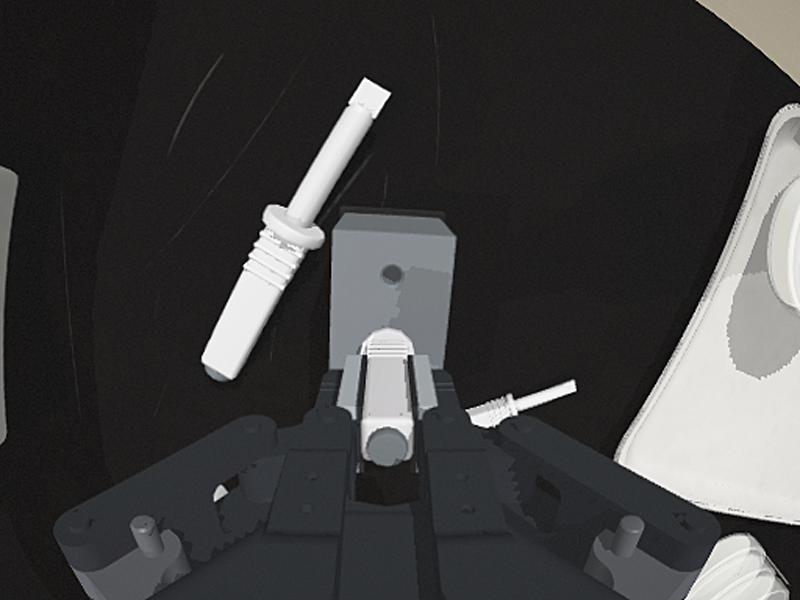

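Emit:
{"name": "servo_tool", "arguments": {"motion": [[[0, 0, -0.2, 0, 0, 0], [0, 0, -0.3, 0, 0, 0], [0, 0, -0.4, 0, 0, 0], [0, 0, -0.5, 0, 0, 0], [0, 0, -0.5, 0, 0, 0], [0, 0, -0.5, 0, 0, 0], [0, 0, -0.3, 0, 0, 0], [0, 0, 0, 0, 0, 0]]]}}

```text
clock: 5.95
position: [0.4921, 0.2362, 0.3967]
ee_rot: [0.576, 0.817, 0.003, 0.0]
ft_force: [1.0, 0.4, 0.2]
grip_width: 0.151
```

Run:
```python
from h import *
need([.515,-.16,.39],109.7)
c=snap('wrist','w5')
cv2.imwrite(f'pics/w5b.png',cv2.resize(c['color'][:,:,::-1],(800,600),interpolation=cv2.INTER_CUBIC))
```

```text
t 5.95 p [0.4921 0.2362 0.3967] yaw 109.65 zax [ 0.0042  0.0055 -1.    ] F [0.97 0.42 0.21] M [-0.05   0.012 -0.006] w 0.151 q [-0.65   0.157  0.133  1.695 -0.025  1.285  1.402]
shift units [-7.616 -2.234  0.092]
turn units [ 0.066 -0.043 -0.01 ]
```

View pics/w5b.png

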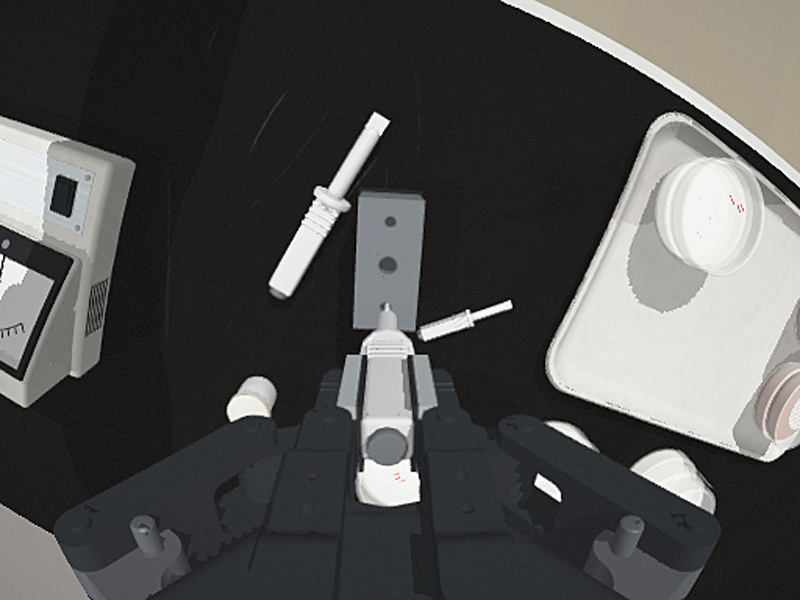

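Run:
```python
from h import *
crop('w5',215,110,285,235,6)
o,Rm,p=st()
c=load('w5');c['fish']=1
print(at_z(c,388/1.5625,265/1.5625,.058), 'tip pred',(proj(c,p+Rm@[0,0,.2418])-[215,110])*6)
print((proj(c,(.4917,.2368,.058))-[215,110])*6)
```

```text
t 6.0 p [0.492  0.2361 0.3955] yaw 109.65 zax [ 0.0031  0.0048 -1.    ] F [ 0.11  0.2  -0.15] M [ 0.041  0.032 -0.003] w 0.153 q [-0.65   0.158  0.133  1.697 -0.025  1.283  1.402]
[0.49095196 0.23744013 0.058     ] tip pred [198.41955294 542.57686614]
[195.09840247 360.28610905]
```

View pics/w5_c215_110.png

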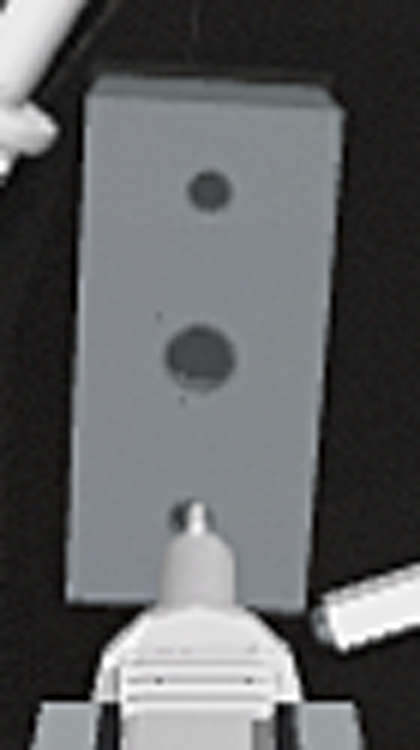

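Run:
```python
from h import *
c=load('w5');c['fish']=1
o,Rm,p=st()
for h in [112,108,52,48,8,0]:
    q=p+Rm@[0,0,.2418-h/1000]
    print(h,(proj(c,q)*1.5625).round(1), 'pred +-y', (proj(c,q+Rm@[0,-.01,0])*1.5625).round(1))
crop('w5',200,200,300,320,6)
```

```text
t 6.0 p [0.492  0.2361 0.3955] yaw 109.65 zax [ 0.0031  0.0048 -1.    ] F [ 0.11  0.2  -0.15] M [ 0.041  0.032 -0.003] w 0.153 q [-0.65   0.158  0.133  1.697 -0.025  1.283  1.402]
112 [388.5 450.2] pred +-y [388.6 418.4]
108 [388.4 441.7] pred +-y [388.5 410.4]
52 [387.9 357.4] pred +-y [387.9 332.8]
48 [387.9 353.1] pred +-y [387.9 329. ]
8 [387.6 318.7] pred +-y [387.7 298.2]
0 [387.6 313.2] pred +-y [387.6 293.3]
```

View pics/w5_c200_200.png

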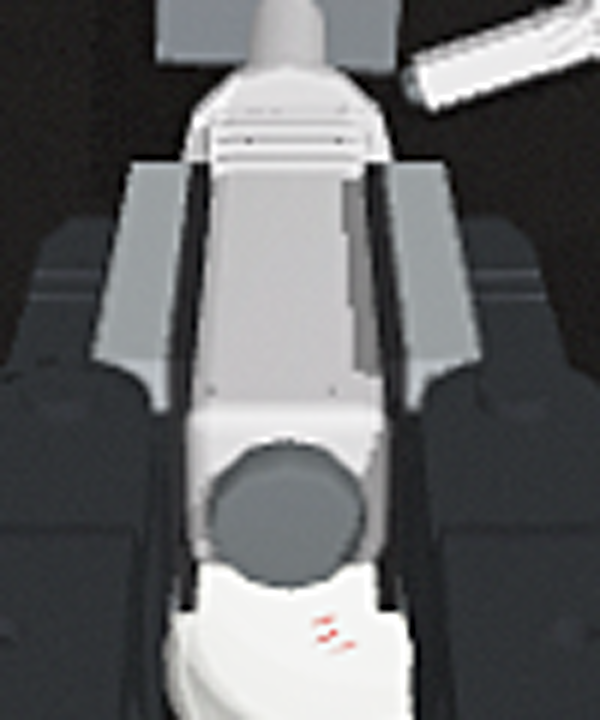

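The tool is out, with its tip at about z 0.154, and its axis sits 1.3 mm toward −y of the gripper centre. The blade's far edge at (388,303) fits that offset. Now to the bush.

Emit:
{"name": "servo_tool", "arguments": {"motion": [[[-0.4, -0.1, 0, 0, 0, 0], [-0.7, -0.2, 0, 0, 0, 0], [-0.7, -0.2, 0, 0, 0, 0], [-0.7, -0.2, 0, 0, 0, 0], [-0.7, -0.2, 0, 0, 0, 0], [-0.7, -0.2, 0, 0, 0, 0], [-0.7, -0.2, 0, 0, 0, 0], [-0.7, -0.2, 0, 0, 0, 0], [-0.7, -0.2, 0, 0, 0, 0], [-0.7, -0.2, 0, 0, 0, 0], [-0.4, -0.2, 0, 0, 0, 0], [0, 0, 0, 0, 0, 0]]]}}

```text
clock: 7.2
position: [0.5091, -0.147, 0.3811]
ee_rot: [0.575, 0.818, -0.004, -0.006]
ft_force: [-0.4, -1.2, 0.7]
grip_width: 0.156
```

Run:
```python
from h import *
need([.515,-.18,.36],109.7)
c=snap('wrist','w6')
cv2.imwrite(f'pics/w6b.png',cv2.resize(c['color'][:,:,::-1],(800,600),interpolation=cv2.INTER_CUBIC))
```

```text
t 7.2 p [ 0.5091 -0.147   0.3811] yaw 109.85 zax [-0.0142  0.0013 -0.9999] F [-0.4  -1.21  0.73] M [-0.012 -0.04   0.024] w 0.156 q [-0.218  0.141  0.455  1.762 -0.063  1.267  2.169]
shift units [-0.664 -0.108  0.419]
turn units [-0.149 -0.069  0.031]
```

View pics/w6b.png

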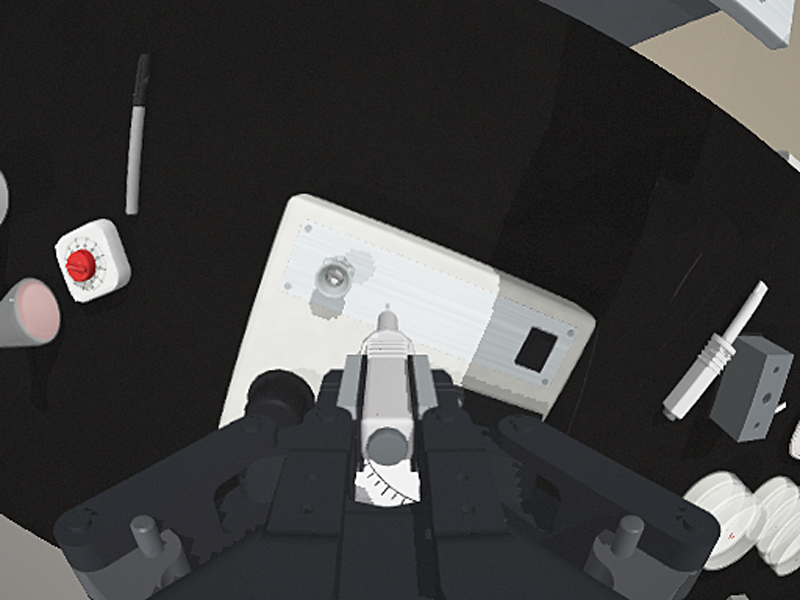

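Run:
```python
from h import *
crop('w6',185,145,265,215,8)
c=load('w6');c['fish']=1
print((proj(c,(.515,-.18,.0725))-[185,145])*8)
```

```text
[216.18989438 259.73295334]
```

View pics/w6_c185_145.png

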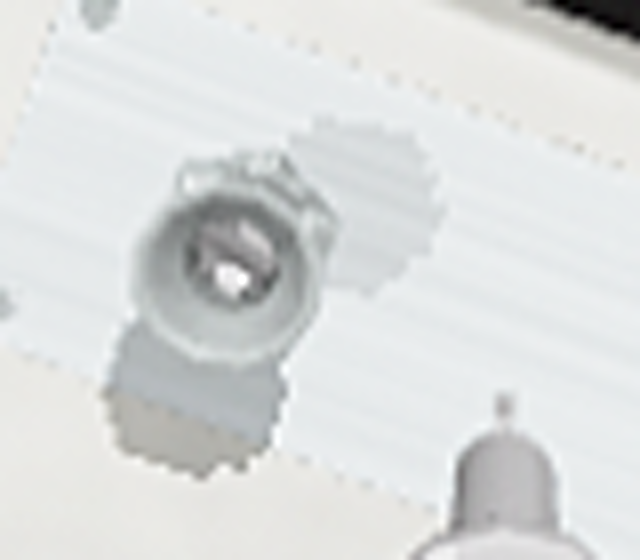

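Run:
```python
from h import *
c=load('w6');c['fish']=1
print(at_z(c,185+229.5/8-.5,145+271.5/8-.5,.0725),[at_z(c,185+a/8,145+b/8,.0725).round(4) for a,b in [(133,271),(325,271),(229,365),(229,178)]])
```

```text
[ 0.51553908 -0.17862352  0.0725    ] [array([ 0.5198, -0.1892,  0.0725]), array([ 0.5119, -0.1671,  0.0725]), array([ 0.5271, -0.1744,  0.0725]), array([ 0.5049, -0.1817,  0.0725])]
```

Run:
```python
from h import *
need([.5166,-.1783,.340],125)
```

```text
t 7.25 p [ 0.5094 -0.1453  0.3809] yaw 109.95 zax [-0.0145  0.0019 -0.9999] F [-0.48  0.18 -0.52] M [ 0.01  -0.028  0.038] w 0.156 q [-0.22   0.141  0.453  1.763 -0.063  1.267  2.168]
shift units [-0.675 -0.08   0.814]
turn units [-0.138 -0.097 -3.01 ]
```

Emit:
{"name": "servo_tool", "arguments": {"motion": [[[-0.2, 0, 0, -0.1, -0.1, 0], [-0.2, 0, 0, 0, 0, 0], [-0.2, 0, 0, 0, 0, -0.7], [0, 0, 0, 0, 0, -0.7], [0, 0, 0.2, 0, 0, -0.7], [0, 0, 0.2, 0, 0, -0.7], [0, 0, 0.2, 0, 0, 0], [0, 0, 0, 0, 0, 0]]]}}

```text
clock: 8.05
position: [0.5229, -0.1713, 0.3475]
ee_rot: [0.462, 0.887, -0.002, -0.001]
ft_force: [-0.1, -0.4, -0.5]
grip_width: 0.153
```

Run:
```python
from h import *
need([.5166,-.1783,.334],125)
c=snap('wrist','w7');c['fish']=1
crop('w7',190,140,300,230,7)
print((proj(c,(.5155,-.179,.0725))-[190,140]+.5)*7)
```

```text
t 8.05 p [ 0.5229 -0.1713  0.3475] yaw 124.93 zax [-0.0036 -0.0027 -1.    ] F [-0.14 -0.44 -0.52] M [ 0.018 -0.001  0.011] w 0.153 q [-0.156  0.214  0.444  1.758 -0.094  1.194  2.494]
shift units [-0.043 -0.182  0.271]
turn units [-0.051  0.001 -0.014]
[391.6937404  274.01829869]
```

View pics/w7_c190_140.png

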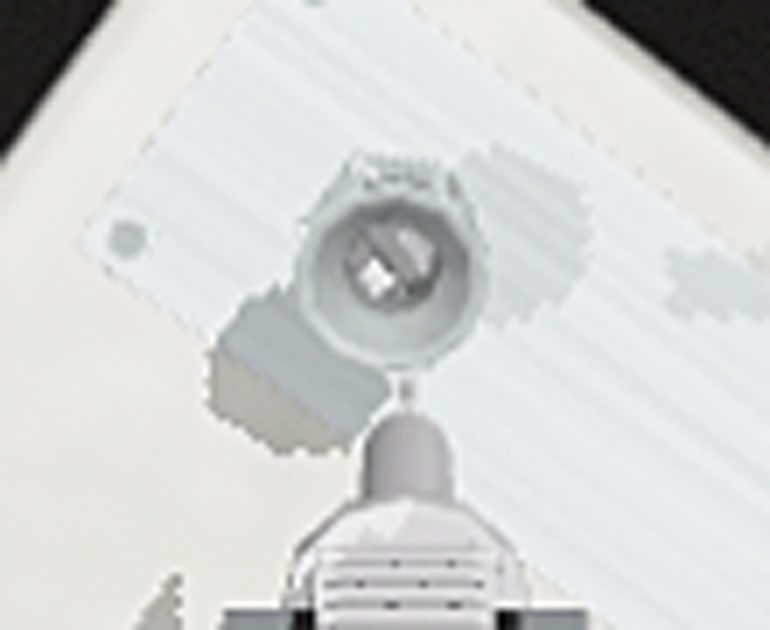

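Run:
```python
from h import *
c=load('w7');im=c['color'][160:200,228:268,::-1]
cv2.imwrite('pics/w7z.png',cv2.resize(im,None,fx=15,fy=15,interpolation=cv2.INTER_CUBIC))
```

```text
(no output)
```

View pics/w7z.png

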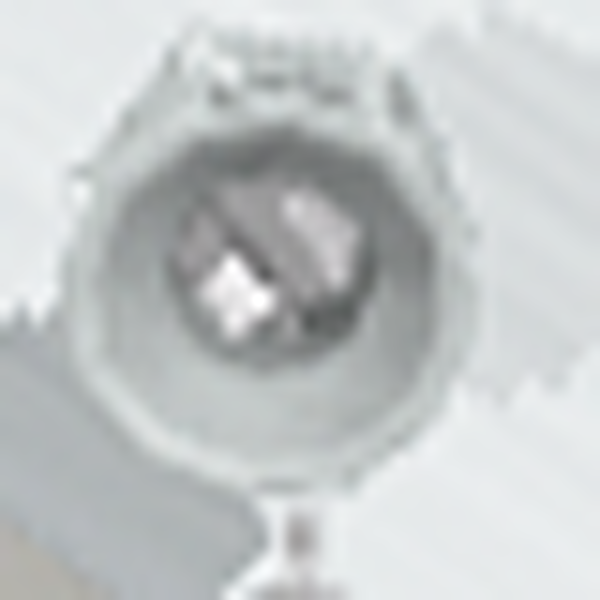

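Run:
```python
from h import *
c=load('w7');c['fish']=1
for A,B in [((220,205),(300,290)),((260,190),(345,310))]:
    a,b=[at_z(c,228+u/15-.5,160+v/15-.5,.059) for u,v in (A,B)]
    d=b-a;print(a,b,np.degrees(np.arctan2(d[1],d[0])))
```

```text
[ 0.51590799 -0.18240935  0.059     ] [ 0.51746167 -0.17550571  0.059     ] 77.31673235052774
[ 0.5137896  -0.18097984  0.059     ] [ 0.51692935 -0.17258606  0.059     ] 69.49135025857093
```

The slot shows inside the bush as the diagonal band through (260,250) in the crop. Its world yaw is about 70–77°, so the gripper yaw should be about −17°. I'll turn to just short of that and search clockwise.

Emit:
{"name": "servo_tool", "arguments": {"motion": [[[0, 0, 0, 0, 0, 1], [0, 0, 0, 0, 0, 1], [0, 0, 0, 0, 0, 1], [0, 0, 0, 0, 0, 1], [0, 0, 0, 0, 0, 1], [0, 0, 0, 0, 0, 1], [0, 0, 0, 0, 0, 1], [0, 0, 0, 0, 0, 1], [0, 0, 0, 0, 0, 1], [0, 0, 0, 0, 0, 1], [0, 0, 0, 0, 0, 1], [0, 0, 0, 0, 0, 1]]]}}

```text
clock: 9.3
position: [0.526, -0.1704, 0.3547]
ee_rot: [0.858, 0.514, 0.002, 0.003]
ft_force: [-0.1, 0.3, -0.3]
grip_width: 0.157
```

Emit:
{"name": "servo_tool", "arguments": {"motion": [[[0, 0, 0, 0, 0, 1], [0, 0, 0, 0, 0, 1], [0, 0, 0, 0, 0, 1], [0, 0, 0, 0, 0, 1], [0, 0, 0, 0, 0, 1], [0, 0, 0, 0, 0, 1], [0, 0, 0, 0, 0, 1], [0, 0, 0, 0, 0, 1], [0, 0, 0, 0, 0, 1], [0, 0, 0, 0, 0, 1], [0, 0, 0, 0, 0, 0.5], [0, 0, 0, 0, 0, 0]]]}}

```text
clock: 10.5
position: [0.5289, -0.1691, 0.3617]
ee_rot: [0.998, 0.055, 0.008, 0.002]
ft_force: [-0.4, -0.3, -0.2]
grip_width: 0.154
```

Run:
```python
from h import *
need([.5158,-.1790-.0013,.334],0)
c=snap('wrist','w8');c['fish']=1
cv2.imwrite(f'pics/w8b.png',cv2.resize(c['color'][:,:,::-1],(800,600),interpolation=cv2.INTER_CUBIC))
crop('w8',200,140,290,230,8)
print((proj(c,(.5158,-.179,.0725))-[200,140]+.5)*8)
```

```text
t 10.5 p [ 0.5289 -0.1691  0.3617] yaw 6.27 zax [ 0.0156 -0.0031 -0.9999] F [-0.38 -0.34 -0.21] M [ 0.033 -0.002 -0.015] w 0.154 q [-0.374  0.229  0.695  1.746 -0.158  1.207  0.472]
shift units [-0.293  0.191  0.551]
turn units [ 0.046 -0.176  1.253]
[222.56777185 409.35158833]
```

View pics/w8b.png

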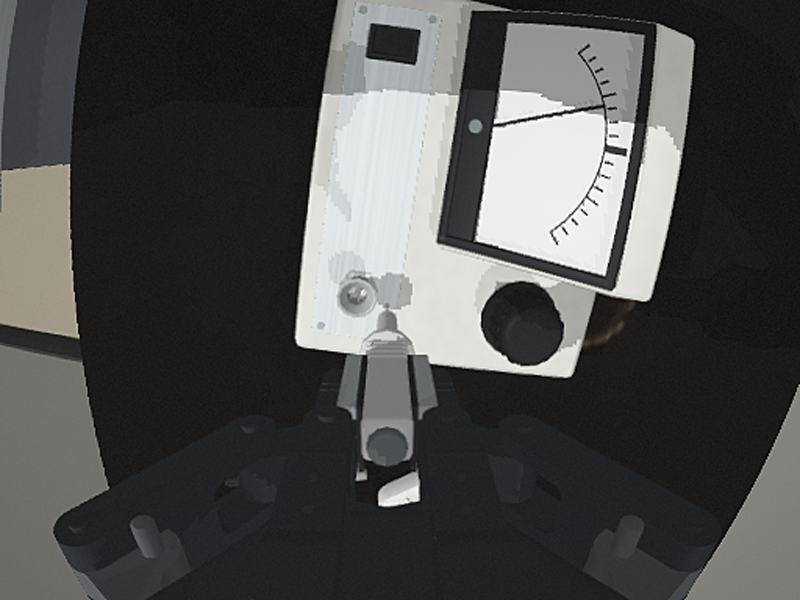

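View pics/w8_c200_140.png

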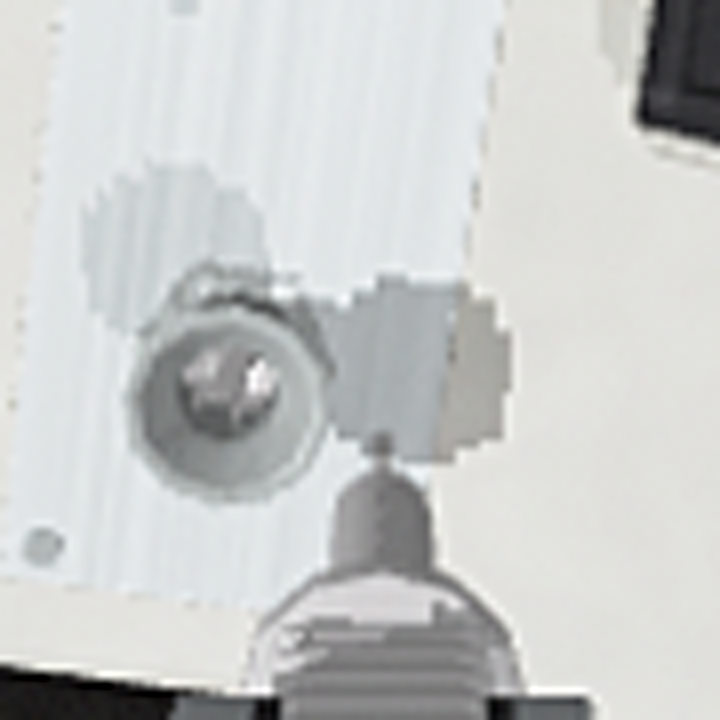

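Emit:
{"name": "servo_tool", "arguments": {"motion": [[[-0.1, 0.06, 0, 0.04, -0.15, 0.4], [-0.1, 0.05, 0, 0, 0, 0.4], [-0.08, 0.05, 0.1, 0, 0, 0.4], [0, 0, 0.15, 0, 0, 0], [0, 0, 0.15, 0, 0, 0], [0, 0, 0, 0, 0, 0], [0, 0, 0, 0, 0, 0]]]}}

```text
clock: 11.25
position: [0.5144, -0.179, 0.3399]
ee_rot: [1.0, 0.0, -0.0, 0.0]
ft_force: [0.6, 0.5, -0.2]
grip_width: 0.154
```

Run:
```python
from h import *
need([.516,-.1784-.0013,.334],0)
```

```text
t 11.25 p [ 0.5144 -0.179   0.3399] yaw 0.04 zax [-5.e-04 -2.e-04 -1.e+00] F [ 0.58  0.48 -0.21] M [-0.038 -0.014  0.019] w 0.154 q [-0.369  0.233  0.713  1.793 -0.164  1.176  0.395]
shift units [0.031 0.014 0.119]
turn units [0.003 0.006 0.009]
```

Emit:
{"name": "servo_tool", "arguments": {"motion": [[[0.03, 0.014, 0.1, 0, 0, 0], [0, 0, 0.1, 0, 0, 0], [0, 0, 0.1, 0, 0, 0], [0, 0, 0, 0, 0, 0], [0, 0, 0, 0, 0, 0]]]}}

```text
clock: 11.75
position: [0.5164, -0.1795, 0.3235]
ee_rot: [1.0, 0.001, -0.0, 0.0]
ft_force: [0.1, -0.3, 0.3]
grip_width: 0.154
```

Run:
```python
from h import *
need([.516,-.1784-.0013,.300],0)
c=snap('wrist','w9');c['fish']=1
crop('w9',200,140,290,230,8)
print((proj(c,(.516,-.1784,.0725))-[200,140]+.5)*8)
```

```text
t 11.75 p [ 0.5164 -0.1795  0.3235] yaw 0.11 zax [-8.e-04 -4.e-04 -1.e+00] F [ 0.13 -0.31  0.31] M [ 0.012 -0.003  0.012] w 0.154 q [-0.36   0.258  0.708  1.806 -0.182  1.145  0.41 ]
shift units [-0.008  0.004  0.469]
turn units [0.005 0.009 0.021]
[382.0898049  442.48685458]
```

View pics/w9_c200_140.png

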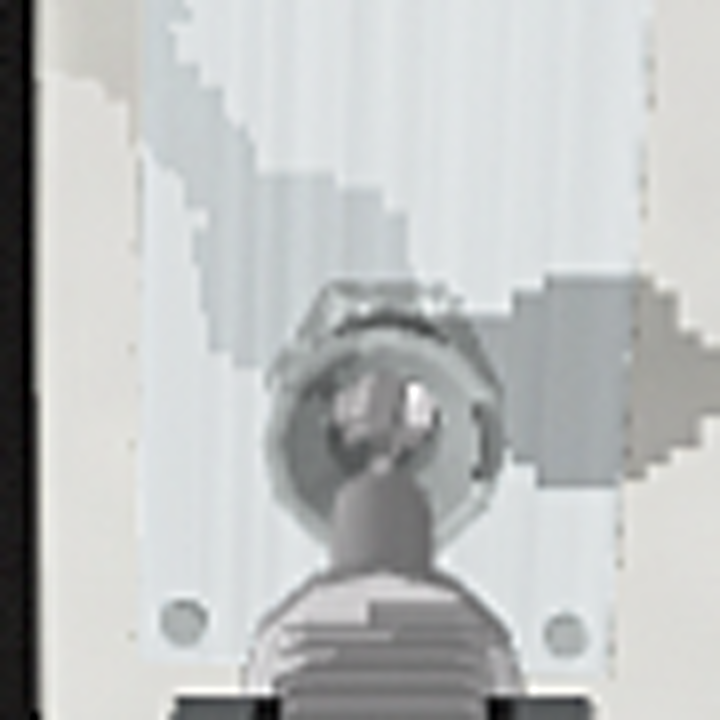

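Emit:
{"name": "servo_tool", "arguments": {"motion": [[[0, 0, 0.07, 0, 0, 0], [0, 0, 0.07, 0, 0, 0], [0, 0, 0.07, 0, 0, 0], [0, 0, 0.06, 0, 0, 0], [0, 0, 0, 0, 0, 0]]]}}

```text
clock: 12.3
position: [0.5164, -0.1794, 0.3091]
ee_rot: [1.0, 0.001, -0.0, 0.0]
ft_force: [-0.4, -0.3, 0.2]
grip_width: 0.156
```

Run:
```python
from h import *
need([.516,-.1784-.0013,.302],0)
```

```text
t 12.3 p [ 0.5164 -0.1794  0.3091] yaw 0.12 zax [-2.e-04 -3.e-04 -1.e+00] F [-0.37 -0.31  0.24] M [-0.001  0.029 -0.02 ] w 0.156 q [-0.353  0.275  0.703  1.821 -0.196  1.116  0.42 ]
shift units [-0.009  0.005  0.141]
turn units [0.003 0.002 0.023]
```

Emit:
{"name": "servo_tool", "arguments": {"motion": [[[0, 0, 0.04, 0, 0, 0], [0, 0, 0.04, 0, 0, 0], [0, 0, 0.04, 0, 0, 0], [0, 0, 0, 0, 0, 0]]]}}

```text
clock: 12.7
position: [0.5165, -0.1795, 0.3026]
ee_rot: [1.0, 0.001, -0.0, 0.0]
ft_force: [-0.3, -1.0, -0.2]
grip_width: 0.154
```

Emit:
{"name": "servo_tool", "arguments": {"motion": [[[0, 0, 0.03, 0, 0, 0], [0, 0, 0.02, 0, 0, 0], [0, 0, 0, 0, 0, 0]]]}}

```text
clock: 13.0
position: [0.5165, -0.1795, 0.3]
ee_rot: [1.0, 0.001, -0.0, 0.0]
ft_force: [-0.6, -0.0, 0.9]
grip_width: 0.152
```

Run:
```python
from h import *
need([.516,-.1784-.0013,.300],0)
```

```text
t 13.0 p [ 0.5165 -0.1795  0.3   ] yaw 0.11 zax [-0.e+00 -3.e-04 -1.e+00] F [-0.57 -0.    0.86] M [ 0.017  0.086 -0.007] w 0.152 q [-0.348  0.287  0.7    1.83  -0.206  1.098  0.427]
shift units [-0.01   0.005 -0.001]
turn units [0.004 0.001 0.023]
```

Emit:
{"name": "servo_tool", "arguments": {"motion": [[[0, 0, 0.02, 0, 0, 0], [0, 0, 0, 0, 0, 0]]]}}

```text
clock: 13.2
position: [0.5164, -0.1795, 0.2989]
ee_rot: [1.0, 0.001, -0.0, 0.0]
ft_force: [1.4, 0.5, -0.4]
grip_width: 0.156
```

Emit:
{"name": "servo_tool", "arguments": {"motion": [[[0, 0, 0.01, 0, 0, 0.5], [0, 0, 0.01, 0, 0, 0.5], [0, 0, 0, 0, 0, 0]]]}}

```text
clock: 13.5
position: [0.5164, -0.1795, 0.2979]
ee_rot: [0.999, -0.044, -0.0, 0.0]
ft_force: [-0.2, 0.5, -0.7]
grip_width: 0.154
```

Emit:
{"name": "servo_tool", "arguments": {"motion": [[[0, 0, 0.015, 0, 0, 0.5], [0, 0, 0.015, 0, 0, 0.5], [0, 0, 0, 0, 0, 0]]]}}

```text
clock: 13.8
position: [0.5165, -0.1795, 0.2965]
ee_rot: [0.996, -0.087, 0.0, 0.0]
ft_force: [-1.1, 0.0, -0.6]
grip_width: 0.157
```

Emit:
{"name": "servo_tool", "arguments": {"motion": [[[0, 0, 0.015, 0, 0, 0.5], [0, 0, 0.015, 0, 0, 0.5], [0, 0, 0, 0, 0, 0]]]}}

```text
clock: 14.1
position: [0.5166, -0.1795, 0.2952]
ee_rot: [0.992, -0.128, 0.0, 0.0]
ft_force: [-0.2, 0.9, -1.0]
grip_width: 0.156
```

Run:
```python
from h import *
st()
```

```text
t 14.1 p [ 0.5166 -0.1795  0.2952] yaw -14.76 zax [ 5.e-04 -3.e-04 -1.e+00] F [-0.17  0.94 -1.02] M [-0.029  0.035 -0.032] w 0.156 q [-0.382  0.302  0.742  1.836 -0.228  1.09   0.187]
```

Emit:
{"name": "servo_tool", "arguments": {"motion": [[[0, 0, 0.012, 0, 0, 0.2], [0, 0, 0.01, 0, 0, 0.2], [0, 0, 0, 0, 0, 0], [0, 0, 0, 0, 0, 0]]]}}

```text
clock: 14.5
position: [0.5166, -0.1796, 0.2945]
ee_rot: [0.99, -0.144, 0.0, 0.0]
ft_force: [-1.3, 0.6, 0.8]
grip_width: 0.156
```

Run:
```python
from h import *
for i in range(3): st()
c=snap('wrist','w10')
cv2.imwrite(f'pics/w10b.png',cv2.resize(c['color'][:,:,::-1],(800,600),interpolation=cv2.INTER_CUBIC))
```

```text
t 14.5 p [ 0.5166 -0.1796  0.2945] yaw -16.61 zax [ 7.e-04 -2.e-04 -1.e+00] F [-1.26  0.55  0.76] M [ 0.096  0.208 -0.004] w 0.156 q [-0.385  0.304  0.747  1.837 -0.232  1.089  0.157]
t 14.5 p [ 0.5166 -0.1796  0.2945] yaw -16.61 zax [ 7.e-04 -2.e-04 -1.e+00] F [-1.26  0.55  0.76] M [ 0.096  0.208 -0.004] w 0.156 q [-0.385  0.304  0.747  1.837 -0.232  1.089  0.157]
t 14.5 p [ 0.5166 -0.1796  0.2945] yaw -16.61 zax [ 7.e-04 -2.e-04 -1.e+00] F [-1.26  0.55  0.76] M [ 0.096  0.208 -0.004] w 0.156 q [-0.385  0.304  0.747  1.837 -0.232  1.089  0.157]
```

View pics/w10b.png

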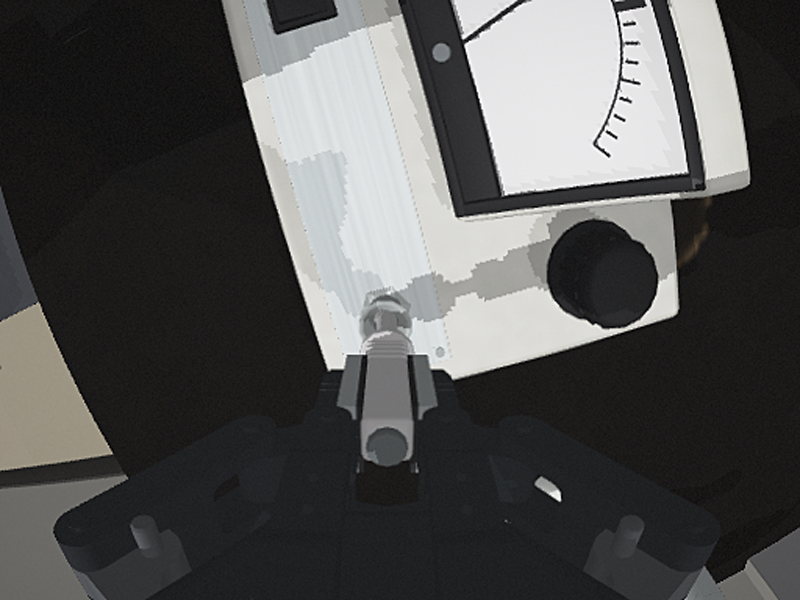

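Tip is 6.3 mm below the seat and the blade dropped in without resistance, which fits a seated blade. Needle is about 3 divisions left. Turning clockwise in steps and watching it.

Emit:
{"name": "servo_tool", "arguments": {"motion": [[[0, 0, 0, 0, 0, 0.8], [0, 0, 0, 0, 0, 0.8], [0, 0, 0, 0, 0, 0.8], [0, 0, 0, 0, 0, 0.8], [0, 0, 0, 0, 0, 0]]]}}

```text
clock: 15.05
position: [0.5161, -0.1793, 0.2943]
ee_rot: [0.959, -0.285, -0.001, -0.0]
ft_force: [-1.4, 0.5, 1.9]
grip_width: 0.153
```

```bash
cat >> h.py <<'E'
def meter(tag):
    for n in ['top','side']:
        snap(n,f'{n}{tag}')
    a=load(f'top{tag}')['color'][132:182,230:300,::-1]; b=load(f'side{tag}')['color'][170:230,195:260,::-1]
    a=cv2.resize(a,None,fx=8,fy=8,interpolation=cv2.INTER_CUBIC)
    cv2.imwrite(f'pics/m{tag}.png',a)
E
python3 - <<'E'
from h import *
st(); meter('a'); 
c=load('topa');cv2.imwrite('pics/topab.png',cv2.resize(c['color'][:,:,::-1],(800,600)))
E
```

```text
t 15.05 p [ 0.5161 -0.1793  0.2943] yaw -33.08 zax [-0.0012  0.0013 -1.    ] F [-1.39  0.48  1.89] M [ 0.008  0.22  -0.008] w 0.153 q [-0.427  0.316  0.8    1.839 -0.254  1.094 -0.111]
```

View pics/ma.png

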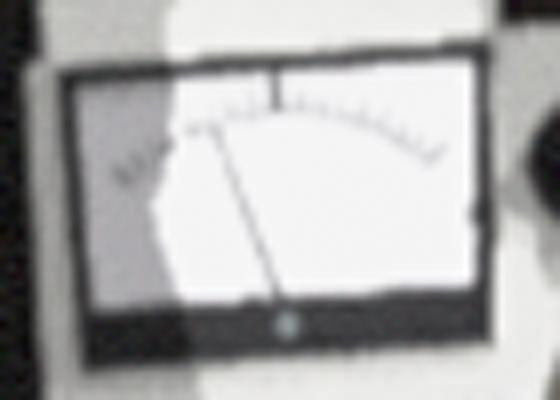

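View pics/sidea.png

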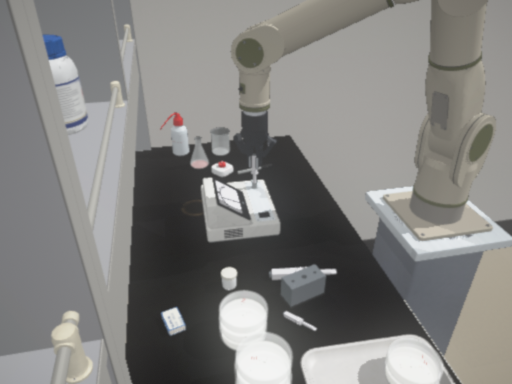

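```bash
cat >> h.py <<'E'
def ang(c,uv,uv0=None):
    P=np.array([.5723,-.0716,.0712]);Z=np.array([.6354,-.0737,.112])
    u=(Z-P)/np.linalg.norm(Z-P); v=np.cross([0,0,1],u); v/=np.linalg.norm(v); n=np.cross(u,v)
    def pl(q):
        o,d=ray(c,*q); X=o+d*((P-o)@n)/(d@n); return np.array([(X-P)@u,(X-P)@v])
    return [pl(q) for q in uv]
E
python3 - <<'E'
from h import *
def go(c,x0,y0,s,pts):
    L=ang(c,[(x0+(a+.5)/s-.5,y0+(b+.5)/s-.5) for a,b in pts]); piv,zero,n1,n2=L
    f=lambda d:np.arctan2(d[1],d[0])
    print(np.round(L,4).tolist(),'zero dir',f(zero-piv),'needle rel (pivot)',f(n2-piv)-f(zero-piv),'needle line',f(n2-n1)-f(zero-piv))
go(load('top0'),225,120,7,[(287,369),(277,180),(280,343),(222,200)])
go(load('topa'),230,132,8,[(287,325),(277,108),(280,297),(217,130)])
E
```

```text
[[-0.0005, 0.0001], [0.0739, 0.0003], [0.0102, 0.0023], [0.0677, 0.0213]] zero dir 0.001914645403532079 needle rel (pivot) 0.2988290419626835 needle line 0.31655081185806927
[[-0.0002, 0.0005], [0.0745, 0.0001], [0.0098, 0.0024], [0.0685, 0.0202]] zero dir -0.004705253818328753 needle rel (pivot) 0.28393058113775654 needle line 0.29964129747795537
```

Emit:
{"name": "servo_tool", "arguments": {"motion": [[[0, 0, 0, 0, 0, 0.8], [0, 0, 0, 0, 0, 0.8], [0, 0, 0, 0, 0, 0.8], [0, 0, 0, 0, 0, 0]]]}}

```text
clock: 15.55
position: [0.5159, -0.1793, 0.2944]
ee_rot: [0.924, -0.381, -0.001, -0.001]
ft_force: [-1.2, -0.1, 2.2]
grip_width: 0.155
```

Run:
```python
from h import *
st(); meter('b')
```

```text
t 15.55 p [ 0.5159 -0.1793  0.2944] yaw -44.82 zax [-0.0014  0.0019 -1.    ] F [-1.16 -0.06  2.19] M [ 0.109  0.251 -0.032] w 0.155 q [-0.457  0.325  0.838  1.841 -0.272  1.096 -0.3  ]
```

View pics/mb.png

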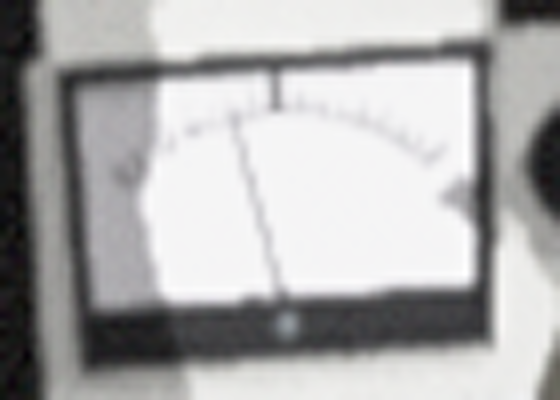

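Emit:
{"name": "servo_tool", "arguments": {"motion": [[[0, 0, 0, 0, 0, 0.8], [0, 0, 0, 0, 0, 0.8], [0, 0, 0, 0, 0, 0.8], [0, 0, 0, 0, 0, 0.8], [0, 0, 0, 0, 0, 0.6], [0, 0, 0, 0, 0, 0], [0, 0, 0, 0, 0, 0]]]}}

```text
clock: 16.35
position: [0.5158, -0.1792, 0.2944]
ee_rot: [0.851, -0.525, -0.001, -0.001]
ft_force: [-1.2, 1.0, 1.8]
grip_width: 0.156
```

Run:
```python
from h import *
st(); meter('c')
def go(c,x0,y0,s,pts):
    L=ang(c,[(x0+(a+.5)/s-.5,y0+(b+.5)/s-.5) for a,b in pts]); piv,zero,n1,n2=L
    f=lambda d:np.arctan2(d[1],d[0])
    print('zero dir',f(zero-piv),'needle rel (pivot)',f(n2-piv)-f(zero-piv),'needle line',f(n2-n1)-f(zero-piv))
go(load('topb'),230,132,8,[(287,325),(277,108),(282,295),(235,122)])
```

```text
t 16.35 p [ 0.5158 -0.1792  0.2944] yaw -63.28 zax [-0.0014  0.0029 -1.    ] F [-1.21  1.03  1.76] M [0.129 0.267 0.021] w 0.156 q [-0.505  0.344  0.902  1.843 -0.304  1.102 -0.595]
zero dir -0.004705253818328753 needle rel (pivot) 0.19469819377415656 needle line 0.20885647323598244
```

View pics/mc.png

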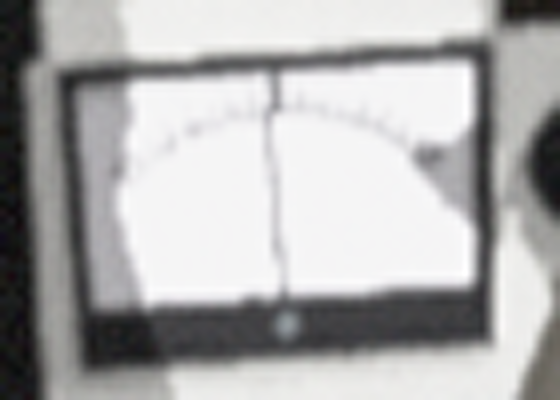

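Emit:
{"name": "servo_tool", "arguments": {"motion": [[[0, 0, 0, 0, 0, 0.4], [0, 0, 0, 0, 0, 0.4], [0, 0, 0, 0, 0, 0], [0, 0, 0, 0, 0, 0], [0, 0, 0, 0, 0, 0]]]}}

```text
clock: 16.95
position: [0.5157, -0.1793, 0.2945]
ee_rot: [0.832, -0.555, -0.001, -0.001]
ft_force: [-0.2, 0.9, 2.2]
grip_width: 0.154
```

Run:
```python
from h import *
st(); meter('d')
c=snap('wrist','w11')
cv2.imwrite(f'pics/w11b.png',cv2.resize(c['color'][:,:,::-1],(800,600),interpolation=cv2.INTER_CUBIC))
```

```text
t 16.95 p [ 0.5157 -0.1793  0.2945] yaw -67.46 zax [-0.0013  0.0035 -1.    ] F [-0.15  0.94  2.19] M [0.124 0.293 0.057] w 0.154 q [-0.516  0.349  0.917  1.843 -0.312  1.104 -0.661]
```

View pics/md.png

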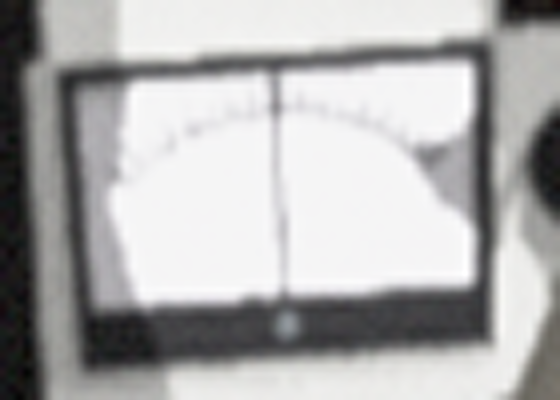

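View pics/w11b.png

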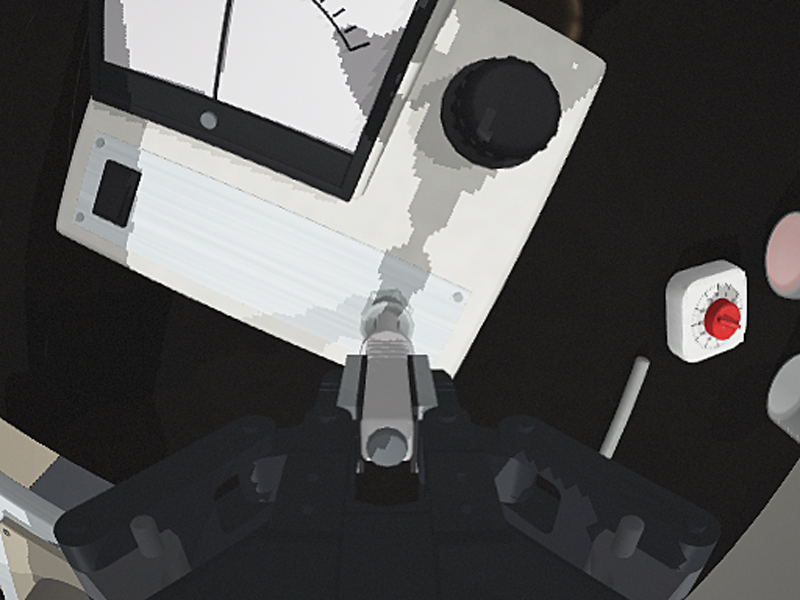

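The needle lies on the thick mark. I'll turn back inside the play so the blade is free, then lift straight out.

Emit:
{"name": "servo_tool", "arguments": {"motion": [[[0, 0, 0, 0, 0, -0.7], [0, 0, 0, 0, 0, -0.7], [0, 0, 0, 0, 0, -0.4], [0, 0, 0, 0, 0, 0]]]}}

```text
clock: 17.5
position: [0.516, -0.1795, 0.2946]
ee_rot: [0.874, -0.486, -0.001, -0.001]
ft_force: [-1.2, 1.4, 0.4]
grip_width: 0.155
```

Emit:
{"name": "servo_tool", "arguments": {"motion": [[[0, 0, -0.1, 0, 0, 0], [0, 0, -0.15, 0, 0, 0], [0, 0, -0.2, 0, 0, 0], [0, 0, -0.3, 0, 0, 0], [0, 0, -0.3, 0, 0, 0], [0, 0, -0.3, 0, 0, 0], [0, 0, -0.3, 0, 0, 0], [0, 0, -0.1, 0, 0, 0], [0, 0, 0, 0, 0, 0]]]}}

```text
clock: 18.4
position: [0.516, -0.1807, 0.3924]
ee_rot: [0.873, -0.488, 0.001, -0.002]
ft_force: [-0.6, 0.3, -0.1]
grip_width: 0.154
```

Run:
```python
from h import *
meter('e')
need([.492,.237,.40],109.7)
```

```text
t 18.5 p [ 0.5158 -0.1805  0.3913] yaw -58.41 zax [ 0.0029  0.002  -1.    ] F [-0.39 -0.5  -0.18] M [-0.03  -0.     0.027] w 0.153 q [-0.555  0.221  0.936  1.731 -0.188  1.281 -0.597]
shift units [-7.363 -3.969 -0.158]
turn units [-1.0000e-02 -5.9000e-02 -3.3622e+01]
```

View pics/me.png

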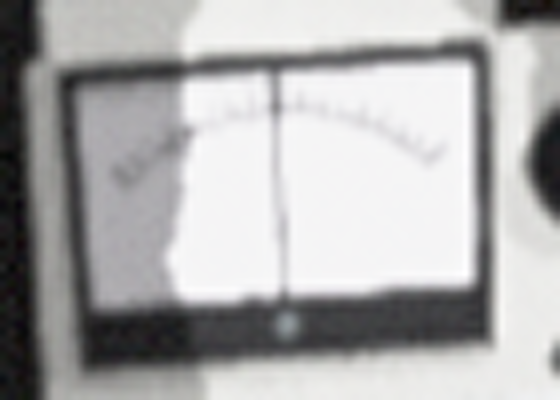

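Emit:
{"name": "servo_tool", "arguments": {"motion": [[[-0.4, -0.2, 0, 0, 0, 0], [-0.7, -0.37, 0, 0, 0, 0], [-0.7, -0.37, 0, 0, 0, 0], [-0.7, -0.37, 0, 0, 0, 0], [-0.7, -0.37, 0, 0, 0, 0], [-0.7, -0.37, 0, 0, 0, 0], [-0.7, -0.37, 0, 0, 0, 0], [-0.7, -0.37, 0, 0, 0, 0], [-0.7, -0.37, 0, 0, 0, 0], [-0.7, -0.37, 0, 0, 0, 0], [-0.3, -0.2, 0, 0, 0, 0], [0, 0, 0, 0, 0, 0]]]}}

```text
clock: 19.7
position: [0.4874, 0.2299, 0.3821]
ee_rot: [0.872, -0.49, -0.003, 0.004]
ft_force: [0.4, -0.2, -0.6]
grip_width: 0.156
```

Run:
```python
from h import *
need([.4903,.2366,.35],-70.3)
```

```text
t 19.7 p [0.4874 0.2299 0.3821] yaw -58.65 zax [-0.009  -0.0047 -0.9999] F [ 0.41 -0.22 -0.56] M [-0.006 -0.006 -0.004] w 0.156 q [-1.096  0.171  0.64   1.748 -0.107  1.268 -1.453]
shift units [-0.084 -0.126  0.641]
turn units [ 0.116 -0.004  2.33 ]
```

Emit:
{"name": "servo_tool", "arguments": {"motion": [[[-0.04, -0.06, 0, 0.05, 0, 0.8], [-0.04, -0.06, 0, 0.05, 0, 0.8], [0, 0, 0.2, 0, 0, 0.75], [0, 0, 0.2, 0, 0, 0], [0, 0, 0.2, 0, 0, 0], [0, 0, 0, 0, 0, 0], [0, 0, 0, 0, 0, 0]]]}}

```text
clock: 20.4
position: [0.4918, 0.2293, 0.3477]
ee_rot: [0.814, -0.581, 0.0, 0.004]
ft_force: [-1.2, -1.5, 0.0]
grip_width: 0.15
```

Run:
```python
from h import *
need([.4903,.2366,.32],-70.3)
c=snap('wrist','w12');c['fish']=1
o,Rm,p=st()
crop('w12',200,130,300,220,7)
print('bore',(proj(c,(.4912,.2370,.058))-[200,130]+.5)*7,'tip',(proj(c,p+Rm@[0,-.0013,.2418])-[200,130]+.5)*7,[((proj(c,p+Rm@[0,-.0013+y,.2418])-[200,130]+.5)*7).round() for y in (-.0045,.0045)])
```

```text
t 20.4 p [0.4918 0.2293 0.3477] yaw -70.99 zax [-0.0044 -0.0063 -1.    ] F [-1.22 -1.55  0.05] M [0.01  0.005 0.031] w 0.15 q [-1.1    0.215  0.66   1.784 -0.137  1.197 -1.638]
shift units [-0.15  -0.022  0.554]
turn units [ 0.072 -0.052 -0.138]
t 20.45 p [0.4918 0.2294 0.3477] yaw -70.99 zax [-0.0046 -0.0064 -1.    ] F [ 0.55  0.01 -0.22] M [-0.041  0.043 -0.012] w 0.157 q [-1.1    0.215  0.66   1.784 -0.137  1.197 -1.639]
bore [262.13016491 350.03936597] tip [328.77509162 485.93791151] [array([329., 446.]), array([329., 525.])]
```

View pics/w12_c200_130.png

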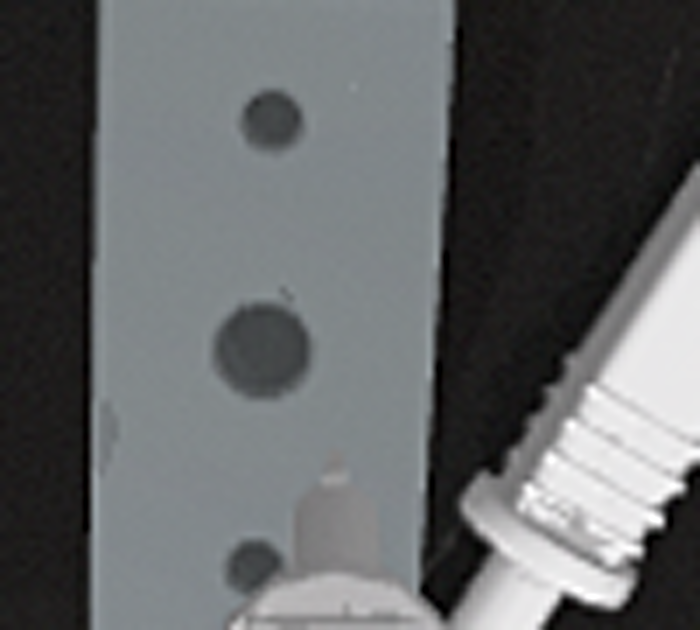

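Run:
```python
from h import *
need([.4907,.2373,.32],-70.3)
```

```text
t 20.45 p [0.4918 0.2294 0.3477] yaw -70.99 zax [-0.0046 -0.0064 -1.    ] F [ 0.55  0.01 -0.22] M [-0.041  0.043 -0.012] w 0.157 q [-1.1    0.215  0.66   1.784 -0.137  1.197 -1.639]
shift units [-0.16  -0.035  0.553]
turn units [ 0.074 -0.052 -0.138]
```

Emit:
{"name": "servo_tool", "arguments": {"motion": [[[-0.1, -0.02, 0, 0.07, -0.05, -0.1], [-0.05, -0.01, 0.15, 0, 0, 0], [0, 0, 0.15, 0, 0, 0], [0, 0, 0.15, 0, 0, 0], [0, 0, 0, 0, 0, 0], [0, 0, 0, 0, 0, 0]]]}}

```text
clock: 21.05
position: [0.4907, 0.238, 0.3237]
ee_rot: [0.817, -0.576, 0.0, -0.001]
ft_force: [-0.0, 0.2, -0.2]
grip_width: 0.157
```

Run:
```python
from h import *
need([.4907,.2373,.31],-70.3)
c=snap('wrist','w13');c['fish']=1
o,Rm,p=st()
crop('w13',200,130,300,300,4)
crop('w13',210,140,290,220,8)
for h in (112,48,0): print(h,(proj(c,p+Rm@[0,0,.2418-h/1000])-[200,130]+.5)*4)
print('bore',(proj(c,(.4912,.2370,.058))-[210,140]+.5)*8,'tip',[((proj(c,p+Rm@[0,y,.2418])-[210,140]+.5)*8).round() for y in (-.0045,.0,.0045)])
```

```text
t 21.05 p [0.4907 0.238  0.3237] yaw -70.34 zax [ 8.e-04  1.e-03 -1.e+00] F [-0.04  0.24 -0.21] M [-0.013 -0.015  0.005] w 0.157 q [-1.098  0.244  0.648  1.808 -0.162  1.141 -1.624]
shift units [0.014 0.004 0.274]
turn units [-0.012  0.008 -0.008]
t 21.1 p [0.4906 0.238  0.3237] yaw -70.34 zax [ 7.e-04  1.e-03 -1.e+00] F [ 0.35  0.   -1.  ] M [-0.013  0.003  0.002] w 0.153 q [-1.098  0.244  0.648  1.808 -0.162  1.141 -1.624]
112 [185.31851139 637.73488335]
48 [187.20314916 387.00326422]
0 [188.00360237 284.22073167]
bore [309.72654889 414.74836417] tip [array([296., 443.]), array([296., 488.]), array([296., 533.])]
```

View pics/w13_c200_130.png

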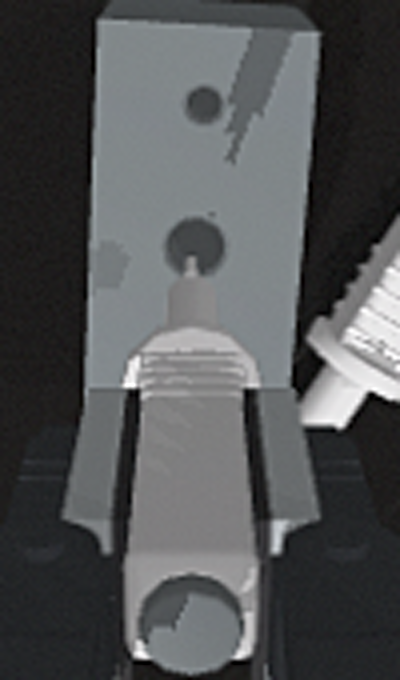

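View pics/w13_c210_140.png

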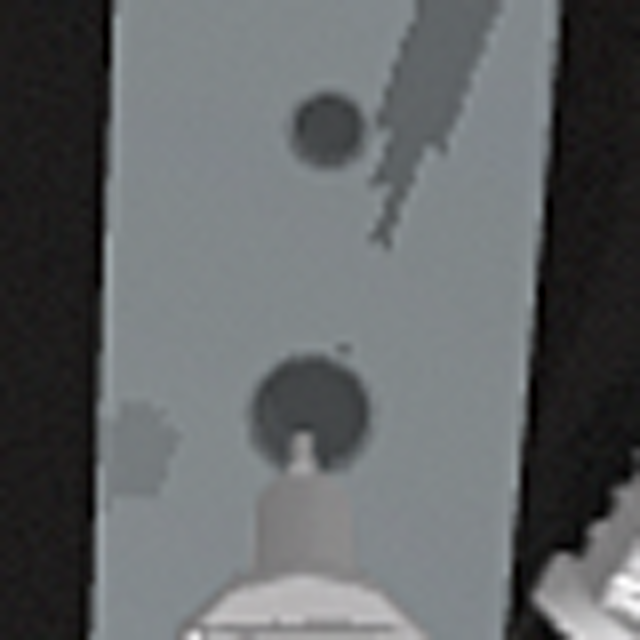

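Run:
```python
from h import *
need([.4898,.2373,.305],-70.3)
```

```text
t 21.1 p [0.4906 0.238  0.3237] yaw -70.34 zax [ 7.e-04  1.e-03 -1.e+00] F [ 0.35  0.   -1.  ] M [-0.013  0.003  0.002] w 0.153 q [-1.098  0.244  0.648  1.808 -0.162  1.141 -1.624]
shift units [0.009 0.02  0.374]
turn units [-0.011  0.008 -0.007]
```

Emit:
{"name": "servo_tool", "arguments": {"motion": [[[0.01, 0.02, 0.1, 0, 0, 0], [0, 0, 0.1, 0, 0, 0], [0, 0, 0.1, 0, 0, 0], [0, 0, 0.05, 0, 0, 0], [0, 0, 0, 0, 0, 0], [0, 0, 0, 0, 0, 0]]]}}

```text
clock: 21.7
position: [0.4899, 0.237, 0.3048]
ee_rot: [0.817, -0.576, 0.0, -0.001]
ft_force: [-0.1, -0.3, 0.3]
grip_width: 0.153
```

Run:
```python
from h import *
need([.4898,.2373,.30],-70.3)
c=snap('wrist','w14');c['fish']=1
o,Rm,p=st()
crop('w14',210,150,290,230,8)
print('bore',(proj(c,(.4912,.2370,.058))-[210,150]+.5)*8,'tip',[((proj(c,p+Rm@[0.0007,-.0012+y,.2418])-[210,150]+.5)*8).round() for y in (-.0045,.0,.0045)])
```

```text
t 21.7 p [0.4899 0.237  0.3048] yaw -70.36 zax [ 0.001   0.0012 -1.    ] F [-0.07 -0.3   0.29] M [ 0.024 -0.031  0.003] w 0.153 q [-1.09   0.264  0.643  1.83  -0.177  1.103 -1.612]
shift units [-0.007  0.     0.096]
turn units [-0.015  0.009 -0.011]
t 21.75 p [0.4899 0.237  0.3049] yaw -70.35 zax [ 0.001   0.0013 -1.    ] F [-0.46  0.12 -0.5 ] M [0.022 0.006 0.036] w 0.154 q [-1.09   0.264  0.643  1.83  -0.177  1.103 -1.612]
bore [302.80890141 382.16955436] tip [array([303., 350.]), array([303., 396.]), array([303., 441.])]
```

View pics/w14_c210_150.png

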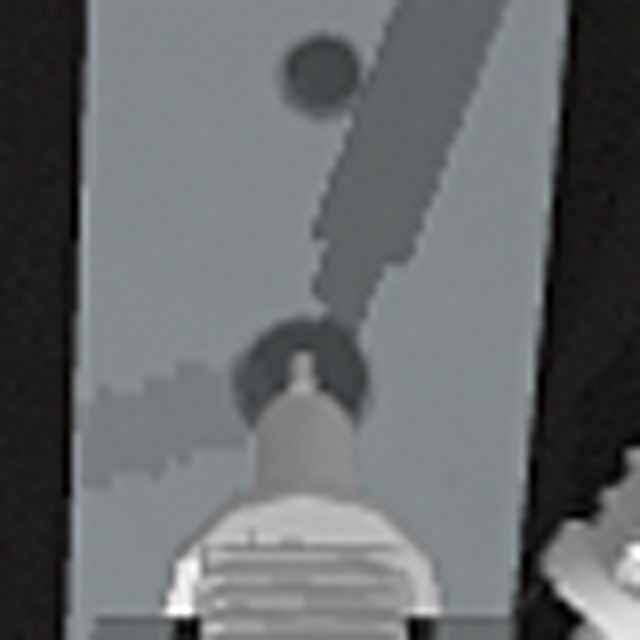

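Emit:
{"name": "servo_tool", "arguments": {"motion": [[[0, 0, 0.08, 0, 0, 0], [0, 0, 0.08, 0, 0, 0], [0, 0, 0.08, 0, 0, 0], [0, 0, 0, 0, 0, 0]]]}}

```text
clock: 22.15
position: [0.49, 0.2371, 0.2921]
ee_rot: [0.817, -0.576, 0.0, -0.001]
ft_force: [-0.2, 0.8, 0.9]
grip_width: 0.157
```

Run:
```python
from h import *
need([.4898,.2373,.2518],-70.3)
```

```text
t 22.15 p [0.49   0.2371 0.2921] yaw -70.34 zax [ 0.0014  0.0017 -1.    ] F [-0.15  0.82  0.88] M [0.016 0.022 0.026] w 0.157 q [-1.085  0.28   0.639  1.843 -0.19   1.077 -1.602]
shift units [-0.003  0.004  0.806]
turn units [-0.022  0.013 -0.009]
```

Tip is inside the bore with no resistance; continuing.

Emit:
{"name": "servo_tool", "arguments": {"motion": [[[0, 0, 0.12, 0, 0, 0], [0, 0, 0.12, 0, 0, 0], [0, 0, 0.12, 0, 0, 0], [0, 0, 0.12, 0, 0, 0], [0, 0, 0.1, 0, 0, 0], [0, 0, 0.08, 0, 0, 0], [0, 0, 0, 0, 0, 0]]]}}

```text
clock: 22.85
position: [0.4899, 0.2371, 0.2555]
ee_rot: [0.817, -0.576, 0.0, -0.001]
ft_force: [-0.5, -0.7, 0.0]
grip_width: 0.153
```

Run:
```python
from h import *
need([.4898,.2373,.2518],-70.3)
```

```text
t 22.85 p [0.4899 0.2371 0.2555] yaw -70.34 zax [ 7.e-04  1.e-03 -1.e+00] F [-0.47 -0.68  0.04] M [ 0.009  0.021 -0.   ] w 0.153 q [-1.066  0.331  0.623  1.874 -0.227  1.006 -1.574]
shift units [-0.004  0.     0.075]
turn units [-0.012  0.007 -0.008]
```

Emit:
{"name": "servo_tool", "arguments": {"motion": [[[0, 0, 0.04, 0, 0, 0], [0, 0, 0.03, 0, 0, 0], [0, 0, 0, 0, 0, 0]]]}}

```text
clock: 23.15
position: [0.49, 0.2371, 0.252]
ee_rot: [0.817, -0.576, 0.0, -0.001]
ft_force: [-0.5, 0.3, -0.2]
grip_width: 0.156
```

Emit:
{"name": "servo_tool", "arguments": {"motion": [[[0, 0, 0.015, 0, 0, 0], [0, 0, 0, 0, 0, 0]]]}}

```text
clock: 23.35
position: [0.4903, 0.2372, 0.252]
ee_rot: [0.817, -0.576, 0.0, -0.001]
ft_force: [-0.1, -0.4, 0.6]
grip_width: 0.156
```

Emit:
{"name": "servo_tool", "arguments": {"motion": [[[0, 0, 0, 0, 0, 0], [0, 0, 0, 0, 0, 0], [0, 0, 0, 0, 0, 0], [0, 0, 0, 0, 0, 0], [0, 0, 0, 0, 0, 0], [0, 0, 0, 0, 0, 0], [0, 0, 0, 0, 0, 0], [0, 0, 0, 0, 0, 0]]], "jaw": 0}}

```text
clock: 24.15
position: [0.4904, 0.2373, 0.2521]
ee_rot: [0.817, -0.576, 0.0, -0.002]
ft_force: [-0.9, -0.1, 0.2]
grip_width: 1.003
```

Run:
```python
from h import *
st();c=snap('wrist','w15')
cv2.imwrite(f'pics/w15b.png',cv2.resize(c['color'][:,:,::-1],(800,600),interpolation=cv2.INTER_CUBIC))
```

```text
t 24.15 p [0.4904 0.2373 0.2521] yaw -70.35 zax [ 0.0022  0.0023 -1.    ] F [-0.93 -0.07  0.2 ] M [-0.025 -0.035 -0.068] w 1.003 q [-1.063  0.336  0.621  1.876 -0.232  0.998 -1.571]
```

View pics/w15b.png

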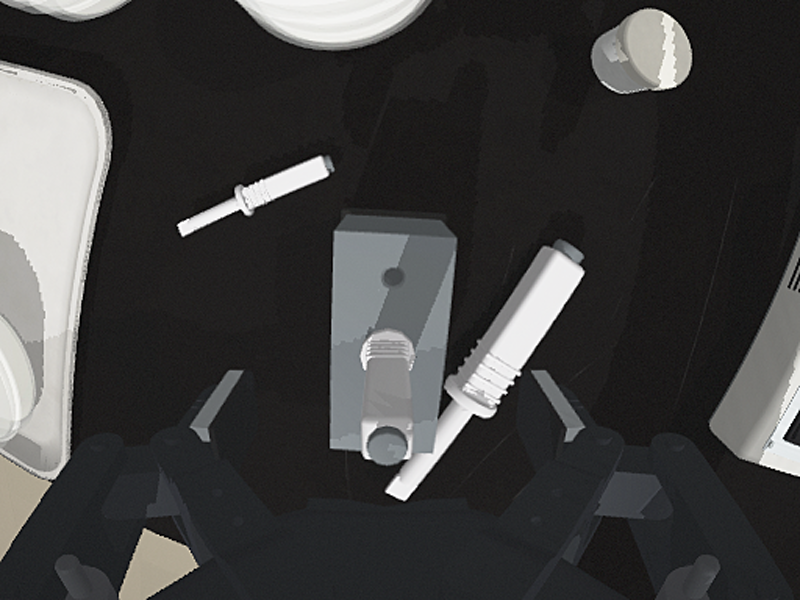

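Released. The tool stands upright in the middle bore, with its top at (387,445). Retreating straight up.

Emit:
{"name": "servo_tool", "arguments": {"motion": [[[0, 0, -0.2, 0, 0, 0], [0, 0, -0.4, 0, 0, 0], [0, 0, -0.5, 0, 0, 0], [0, 0, -0.5, 0, 0, 0], [0, 0, -0.5, 0, 0, 0], [0, 0, -0.4, 0, 0, 0], [0, 0, -0.3, 0, 0, 0], [0, 0, 0, 0, 0, 0]]]}}

```text
clock: 25.0
position: [0.4901, 0.2357, 0.4024]
ee_rot: [0.817, -0.577, 0.001, -0.002]
ft_force: [0.1, 0.8, -0.5]
grip_width: 0.998
```

Run:
```python
from h import *
o,Rm,p=st();meter('f')
c=snap('wrist','w16');c['fish']=1
crop('w16',200,100,300,230,5)
crop('sidef',270,215,370,335,6)
f=lambda q:((proj(c,q)-[200,100]+.5)*5).round()
print('top',f((.4912,.237,.122)),'flange', f((.4912,.237,.060)))
cv2.imwrite('pics/topfb.png',cv2.resize(load('topf')['color'][:,:,::-1],(800,600)))
```

```text
t 25.0 p [0.4901 0.2357 0.4024] yaw -70.47 zax [ 0.0038  0.0028 -1.    ] F [ 0.07  0.77 -0.47] M [ 0.027  0.009 -0.041] w 0.998 q [-1.125  0.163  0.666  1.714 -0.105  1.295 -1.667]
top [232. 429.] flange [234. 351.]
```

View pics/w16_c200_100.png

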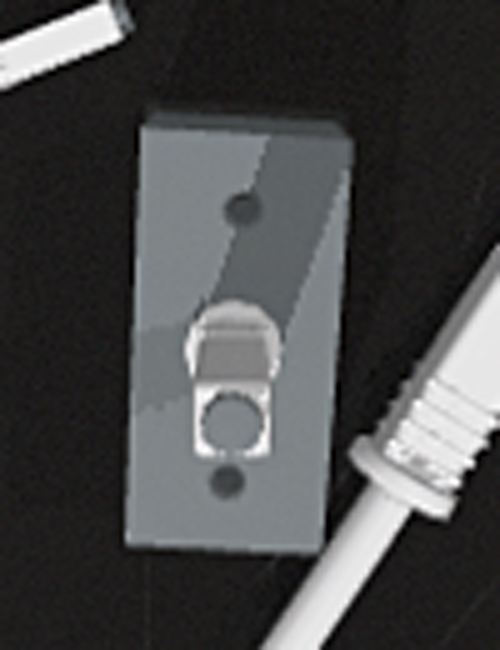

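View pics/sidef_c270_215.png

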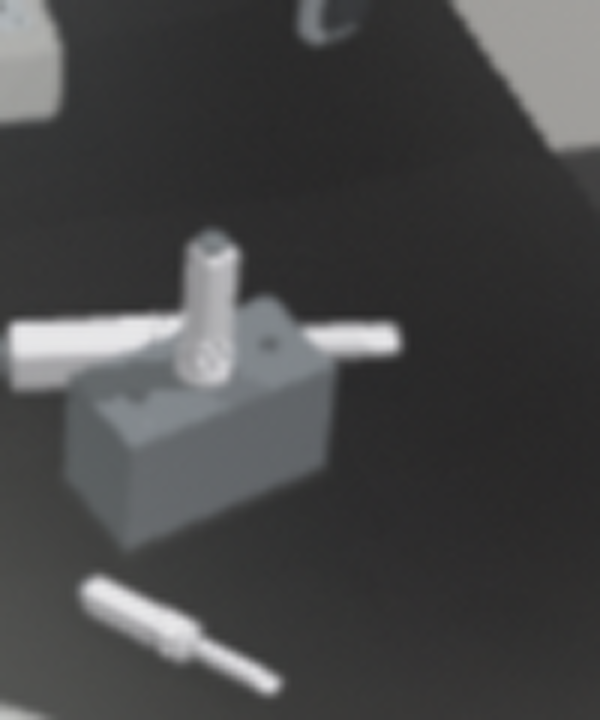

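View pics/mf.png

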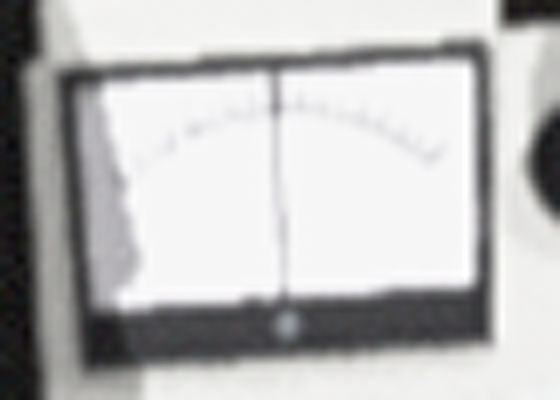

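View pics/topfb.png

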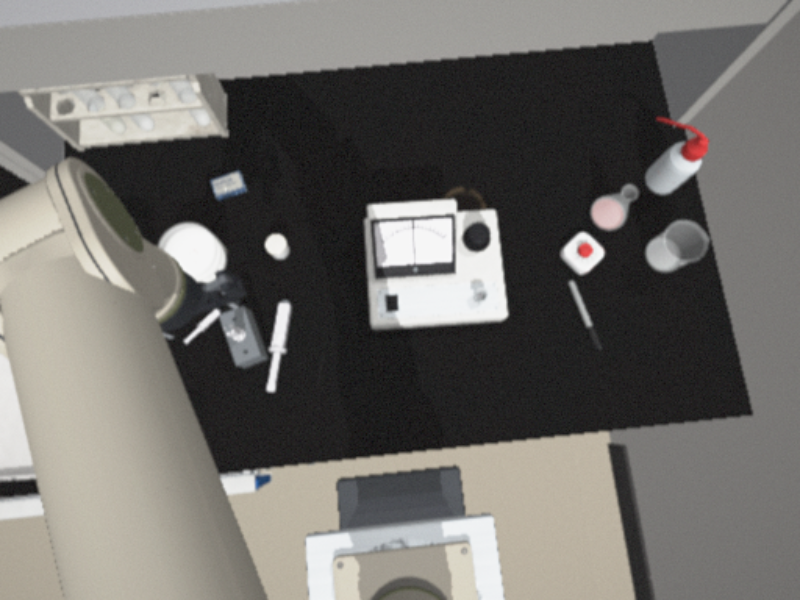

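The tool sits exactly where it started in the side crop (top at (212,242), flange down). The needle is on the mark, and the marker, timer and pot haven't moved. Handing in.

Run:
```python
from h import *
print(order.hand_in()); st()
```

```text
the job is handed in; nothing more can be done
None
the job is handed in; nothing more can be done
```

The colorimeter is zeroed, the tool is back in the middle bore of its stand, and the job was handed in at about 25 s of the 72 s allowed; no verdict is reported.

- **Seating:** I could see the slot inside the bush with the wrist camera, so I lined the blade up before lowering it. It dropped in to about 6.3 mm below the trimmer face. The wrist force I read stayed around 2 N, against the 20 N limit.
- **Zeroing:** I turned the trimmer clockwise, taking the needle from about 0.31 rad to the zero mark. Then I turned back slightly within the play so lifting out would not move it.
- **Last checks:** The top camera shows the needle on the thick mark, still there after the tool came out. The side view shows the tool upright at its starting pixels, flange down on the block. The gripper is open and clear above it. The marker, timer and sample pot show no visible movement in the top view.
- **Disagreements:** The side camera alone put the bush about 6 mm off the top and wrist views, so I used those. In the hand, the tool's estimated offset varied by about 1 mm between views, so I corrected it by eye before re-inserting.
- **Fallen spares:** The two spare tools, free-standing at the start, fell over on their own during the first moves. They lie flat on the bench and I did not touch them.

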